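# Pack a set of three kiln props and snap the pot shut

## Robot

A 6-joint arm with a two-finger parallel gripper is mounted at the origin on the work surface. World frame = base frame: x ahead of the robot, y to its left, z up, the work surface at z = 0. Lengths are in mm, angles in rad, forces in N, time in s.
With the tool pointing down it reaches from about 325 to 925 mm from the base axis. Payload 3.1 kg.
Tool frame: the origin (TCP) lies midway between the tips of the shut fingers; the grasp point (between the pads) lies 19 mm behind it; z points along the fingers, y is the direction in which the jaws open and shut (so a half turn about z gives the same grasp; the last joint's range is limited). The gripper opens to 85 mm and grips with 20 to 120 N. Pads are 22 mm wide; open, the fingers measure 114 mm over their backs; the gripper's body (76 mm by 85 mm) begins 54 mm behind the grasp point. The pads swing forward as they close: fully open they stand 13 mm farther back than shut.
Start: joints at [1.227, 0.217, 1.613, -0, 1.311, -0.112], TCP at [143.561, 608.301, 231.3] pointing down, gripper open.
Joint ranges: [-2.75, 2.75], [-0.78, 2.1], [0.31, 2.55], [-1.13, 4.27], [0.13, 2.63], [-2.58, 2.58]. Speed limits (rad/s): [2.79, 2.79, 3.14, 3.14, 3.14, 3.14].

## Interface

Orientations are given as a unit quaternion [w, x, y, z].
In Python, from station import ctrl gives the robot as it stands.
- The arm moves only by the tool servo_tool, never from a script. Its arguments are lists of equal length, an entry for each row: "offset": the shift along the tool's x, y, z in mm, a list of three; "dr": the turn, a rotation vector about the tool's x, y, z in degrees, a list of three; "gripper": the opening, from 0 (shut) to 1 (fully open). In form: {"offset": [[dx, dy, dz], ...], "dr": [[ax, ay, az], ...], "gripper": [gripper, ...]}. A call has 1 to 5 rows; each row shifts and turns the pose as measured when the row begins, along the tool's axes as they then stand; what a row does not reach is not made up. A row lasts 1/8 s, in which the tool goes at most 62.5 mm and 10.7 degrees, less where a joint would pass 70% of its speed; a pose out of reach is approached as far as the arm can. A call is refused whole if a number of a shift passes 62.5 or a number of a turn 10.7, either way. A call with a gripper value outside its range is refused whole. The fingers move at their own pace and stop on an object; the grip force is fixed at half the most. Time passes only in rows, so rows that do not move let the fingers close. It gives the time, the measured TCP pose, the force and the opening at its end, in the units of the state.
- ctrl.observe(): the state, without advancing time (a new reading comes with each control period).
- ctrl.camera(name): name is "side" or "top" or "wrist"; returns (picture, depth): 400x640x3 uint8, red, green, blue; 400x640 float32, mm along the optical axis (not along the pixel's ray), 0 where there is no reading.
- ctrl.camera_info(name): a dict with "fovy" (degrees; the focal length in pixels is half the picture's height over the tangent of half this angle, whatever the lens; pixels are square), "cx", "cy" (the principal point, pixels), "k1" (the pictures are not rectified: a ray, as slopes to the right and down, at radius r is drawn at 1 + k1 r^2 times it, then the intrinsics apply), "view" (4x4, takes a point from world to camera coordinates); the wrist camera has in their place "hand_eye" (4x4, takes a point from camera to tool coordinates, whose origin is the TCP and whose axes are the flange's). Camera axes: x right, y down, z forward; pixel columns grow to the right and rows downward; lengths in mm; the calibration is good to about 2 mm. A picture is of the moment at which its call begins: read the wrist's pose just before it. camera_info takes no time and is no camera call.
- ctrl.finish_job(): hands the job in, once; it reports no verdict.
The state is a dict: "clock": time; "joint_pos": joint angles; "joint_velocities": joint speeds; "joint_torque": joint torques, N m; "ee_pos": TCP position; "tcp_rot": TCP orientation; "contact_force": force on the tool from outside, world axes, zero at the start; "wrist_torque": the same for the moment, N m; "gripper_width": finger opening in mm.
Only numpy, scipy, OpenCV 4.12 (cv2) and the standard library are available. Lean on these libraries where they do the work, as an engineer would, in place of code of your own. Each camera call takes 0.05 s, during which the arm holds its last target.

## Task

Make up one kiln-shelf set: put exactly three of the four short yellow props into the white pot, leaving the fourth yellow one on the table outside it. Then set the blue lid on the pot's neck and press it straight down past the click until it is fully home, and keep pressing: the program finishes while still holding the lid down with a firm push of about 10 newtons. Leave the tall terracotta props and everything else where they are.

Things in the scene. Friction and masses are not known exactly. Their poses are not given: they have to be found in the camera images.
- pot: white plastic pot fixed in a plywood cradle (100 x 100 x 10 mm). Origin on its axis at table height, z up. Body 80 mm in diameter up to 36 mm above the table; neck 58 mm in outside diameter from 41 mm up to the rim at 60 mm. Inside, the floor is 12 mm above the table, the cavity 72 mm wide below the neck
- pot_mouth (a point): centre of the pot's open mouth (50 mm wide), level with the rim, 60 mm above the table. Four orange spring beads stand 3.5 mm out of the neck, 52 mm above the table, evenly round it: the lid snaps over them
- lid: blue plastic snap lid (60 g), on the table skirt down. Origin on its axis at the skirt's lower edge, z up. Skirt 71 mm in diameter, 16 mm deep inside; flat top at 20 mm, knob from 20 to 44 mm. It goes over the OUTSIDE of the neck, 1.5 mm to spare all round, any yaw; rounded edges guide it in from 2 mm off. Fully home, it rests on the rim with its origin 44 mm above the table: a hard stop
- lid_knob (a point): centre of the lid's knob (24 mm in diameter, 24 mm tall), 32 mm above the lid's lower edge. Pushed down, the lid meets the beads about 10 mm above home; 8 to 15 N take it over them, then the resistance drops (the click): the beads pull the lid down with up to 12 N until 2.5 mm above home, and 2.5 mm on comes the hard stop
- prop0_mid (a point): short yellow kiln prop: a plain cylinder 22 mm in diameter, 18 mm tall (16 g), standing on the table; the point is its centre, 9 mm above its underside. Four alike, prop0 to prop3, mixed with the two tall props in two rows of three, neighbours 70 mm or more apart centre to centre
- prop1_mid (a point): short yellow kiln prop: a plain cylinder 22 mm in diameter, 18 mm tall (16 g), standing on the table; the point is its centre, 9 mm above its underside. Four alike, prop0 to prop3, mixed with the two tall props in two rows of three, neighbours 70 mm or more apart centre to centre
- prop2_mid (a point): short yellow kiln prop: a plain cylinder 22 mm in diameter, 18 mm tall (16 g), standing on the table; the point is its centre, 9 mm above its underside. Four alike, prop0 to prop3, mixed with the two tall props in two rows of three, neighbours 70 mm or more apart centre to centre
- prop3_mid (a point): short yellow kiln prop: a plain cylinder 22 mm in diameter, 18 mm tall (16 g), standing on the table; the point is its centre, 9 mm above its underside. Four alike, prop0 to prop3, mixed with the two tall props in two rows of three, neighbours 70 mm or more apart centre to centre
- tall0_mid (a point): tall terracotta-coloured kiln prop, NOT wanted: a cylinder 22 mm in diameter and 36 mm tall (30 g), standing; the point is its centre, 18 mm above the table
- tall1_mid (a point): tall terracotta-coloured kiln prop, NOT wanted: a cylinder 22 mm in diameter and 36 mm tall (30 g), standing; the point is its centre, 18 mm above the table
- bowl_mid (a point): bystander: terracotta bowl 110 mm wide, 50 mm tall, far side of the table; the point is half-way up on its axis
- tub_mid (a point): bystander: open white tub 90 mm wide, 100 mm tall, far side; the point is half-way up on its axis
- glaze_mid (a point): bystander: green glaze bottle 60 mm wide, 130 mm tall, far side; the point is half-way up on its axis
- brush: bystander: brush 180 mm long lying on the table, far left; origin under its middle
Mind the look-alikes: they are no part of the job. Leave any black or turquoise look-alike of the part that bears prop1_mid alone.

How it is judged:
By the outcome, as a careful person would: the job done as asked, in the order asked, and still so for the second after the job is handed in, while the arm keeps its last pose, push and grip.
It also fails if it takes over 72 s, if anything falls off the work surface, if the arm or the gripper's body presses on something with over 40 N, if the wrist force passes 120 N, or if a joint passes its speed limit or range.

## Working session

There is one attempt and no reset: what is moved stays moved. The work goes in short steps, Python scripts to look and compute and a tool call to move; the robot and the scene stay as the last step left them, time stands still between calls to the robot, and variables do not carry over. Pictures are saved under pics/ and viewed, and the job is handed in when it is done.

Besides the shell and the picture viewer there is one more tool, called after "Call:" as name(argument=value, ...), one argument or row to a line, values as JSON. servo_tool: Moves the arm, as the interface text tells. Its arguments: {"type":"object","properties":{"offset":{"type":"array"},"dr":{"type":"array"},"gripper":{"type":"array"}},"required":["offset","dr","gripper"]}

```bash
ls; mkdir -p pics
python3 - <<'E'
from station import ctrl
import cv2
s=ctrl.observe();print(s)
for n in("side","top","wrist"):
    print(n,ctrl.camera_info(n))
import numpy as np
for n in("top","side"):
    p,d=ctrl.camera(n); cv2.imwrite(f"pics/{n}0.png",p[:,:,::-1]); np.save(f"{n}0.npy",d); np.save(f"{n}0p.npy",p)
E
```

```text
pics
{'clock': 0.0, 'joint_pos': array([ 1.22678193e+00,  2.17765028e-01,  1.61495643e+00,  1.46570641e-05,
        1.31127442e+00, -1.12213358e-01]), 'joint_velocities': array([-4.03446013e-04, -1.97554295e-03, -8.34671572e-04, -2.49130050e-03,
        4.05486047e-05,  5.81610829e-04]), 'joint_torque': array([-2.02945914e-03, -3.96862543e+01, -3.03843248e+01, -3.62978699e-04,
        9.77678283e-03,  7.22927808e-06]), 'ee_pos': array([143.28566398, 607.51103423, 229.94987374]), 'tcp_rot': array([-2.78631279e-04,  1.15643006e-01,  9.93290114e-01, -1.16888480e-03]), 'contact_force': array([-0.14762453, -0.13273489,  0.27622225]), 'wrist_torque': array([-0.004991  , -0.01062805,  0.00969895]), 'gripper_width': 85.2937146387186}
side {'fovy': 54.61624941677658, 'cx': 313.25894812492123, 'cy': 189.54357292881588, 'k1': 0.020543662961810615, 'view': array([[ 9.76081170e-01, -2.17130269e-01,  1.09542569e-02,
        -5.31583150e+02],
       [-1.27163640e-01, -6.11064481e-01, -7.81299948e-01,
         1.33891373e+02],
       [ 1.76337625e-01,  7.61219184e-01, -6.24059609e-01,
         8.302
[... 327 characters left out ...]
  1.48666924e-03, -8.47295660e-02,
         5.35057313e+02],
       [ 8.47351692e-02,  4.23139066e-03, -9.96394523e-01,
         1.34221088e+03],
       [ 0.00000000e+00,  0.00000000e+00,  0.00000000e+00,
         1.00000000e+00]])}
wrist {'fovy': 58.69456096660207, 'cx': 315.13938001470393, 'cy': 201.31761139886797, 'k1': -0.08024254170107056, 'hand_eye': array([[ 2.16488687e-04, -9.55058014e-01, -2.96418864e-01,
         7.51491888e+01],
       [ 9.99999923e-01,  1.09438782e-04,  3.77736703e-04,
        -5.75023790e-01],
       [-3.28320746e-04, -2.96418922e-01,  9.55057964e-01,
        -1.43082709e+02],
       [ 0.00000000e+00,  0.00000000e+00,  0.00000000e+00,
         1.00000000e+00]])}
```

View pics/top0.png

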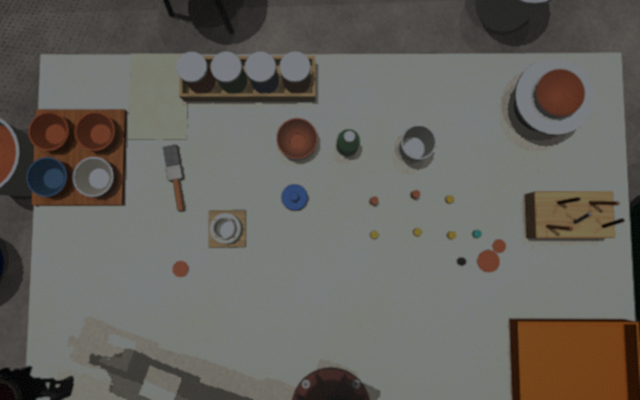

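View pics/side0.png

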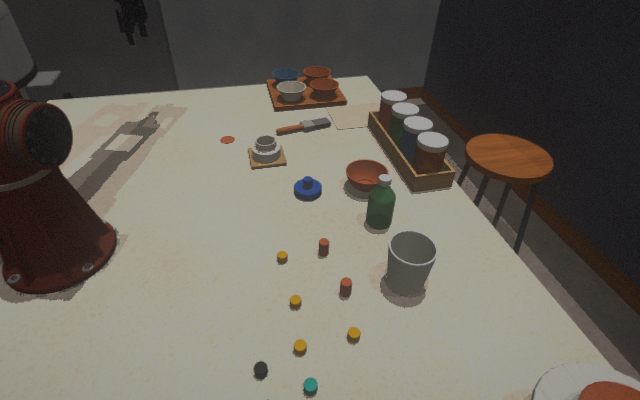

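Candidates for the yellow props in the top picture are (449,199), (374,235), (417,232) and (451,235). Not wanted are the tall terracotta ones at (374,201) and (415,195), the turquoise one at (477,234) and the black one at (461,261). The pot is at (227,229) and the blue lid at (294,197). Next I measure their positions.

```bash
cat > h.py <<'E'
import numpy as np, cv2
from station import ctrl
from scipy.spatial.transform import Rotation as R
def K(info):
    f=200/np.tan(np.radians(info["fovy"]/2)); return f,info["cx"],info["cy"],info["k1"]
def camT(name,s=None):  # world from cam
    i=ctrl.camera_info(name)
    if name!="wrist": return np.linalg.inv(i["view"])
    w=s["tcp_rot"]; T=np.eye(4); T[:3,:3]=R.from_quat([w[1],w[2],w[3],w[0]]).as_matrix(); T[:3,3]=s["ee_pos"]
    return T@i["hand_eye"]
def ray(name,u,v):
    f,cx,cy,k=K(ctrl.camera_info(name))
    d=cv2.undistortPoints(np.array([[[u,v]]],float),np.array([[f,0,cx],[0,f,cy],[0,0,1]]),np.array([k,0,0,0,0.]))[0,0]
    return np.array([d[0],d[1],1.])
def onplane(name,u,v,z,s=None):
    T=camT(name,s); d=T[:3,:3]@ray(name,u,v); o=T[:3,3]
    return o+d*(z-o[2])/d[2]
def proj(name,P,s=None):
    T=np.linalg.inv(camT(name,s)); f,cx,cy,k=K(ctrl.camera_info(name))
    P=np.atleast_2d(P); c=P@T[:3,:3].T+T[:3,3]; x=c[:,:2]/c[:,2:]; r2=(x**2).sum(1,keepdims=True)
    return x*(1+k*r2)*f+[cx,cy]
def depthpt(name,u,v,dep,s=None):
    T=camT(name,s); return T[:3,:3]@(ray(name,u,v)*dep)+T[:3,3]
def blobs(p,lo,hi,amin=10):
    h=cv2.cvtColor(p,cv2.COLOR_RGB2HSV); m=cv2.inRange(h,np.array(lo),np.array(hi))
    n,l,st,c=cv2.connectedComponentsWithStats(m)
    return [(c[i].round(1),st[i,4],st[i,:4]) for i in range(1,n) if st[i,4]>=amin]
E
python3 - <<'E'
from h import *
for n in("top","side"):
    p=np.load(n+"0p.npy");d=np.load(n+"0.npy")
    print(n)
    for nm,lo,hi,z in(("yellow",(17,110,60),(32,255,255),18 if n=="top" else 11),("terra",(0,90,60),(12,255,255),36 if n=="top" else 18),("blue",(105,120,50),(130,255,255),20),("turq",(80,90,60),(100,255,255),18)):
        for c,a,b in blobs(p,lo,hi,12):
            if a<900: print(nm,c,a,onplane(n,*c,z).round(1),depthpt(n,*c,d[int(c[1]),int(c[0])]).round(1))
p=np.load("top0p.npy")
cv2.imwrite("pics/crop1.png",cv2.resize(p[180:280,350:510],None,fx=5,fy=5,interpolation=2)[:,:,::-1])
cv2.imwrite("pics/crop2.png",cv2.resize(p[170:270,190:330],None,fx=5,fy=5,interpolation=2)[:,:,::-1])
E
```

```text
top
yellow [449.5 199. ] 44 [ 544.7 -317.4   18. ] [ 544.9 -317.9   16.3]
yellow [598.7 201.1] 25 [ 538.5 -710.2   18. ] [ 531.3 -666.2  100.1]
yellow [603.2 207.4] 28 [ 521.8 -721.2   18. ] [ 517.8 -692.1   71.4]
yellow [566.9 214.6] 15 [ 502.8 -625.4   18. ] [ 499.7 -601.1   69.2]
yellow [599.5 225.3] 12 [ 474.5 -709.3   18. ] [ 472.3 -680.    72.6]
yellow [550.9 223.3] 19 [ 479.9 -582.6   18. ] [ 477.5 -559.1   71.1]
yellow [575.3 225.5] 15 [ 474.  -646.1   18. ] [ 471.9 -620.5   70.5]
yellow [417.  231.8] 41 [ 457.7 -229.8   18. ] [ 457.5 -228.2   26.6]
yellow [373.9 234.4] 39 [ 451.  -115.8   18. ] [ 450.9 -115.6   20. ]
yellow [451.5 234.9] 43 [ 449.5 -320.6   18. ] [ 449.4 -320.    20.1]
terra [  5.8 152.2] 649 [668.9 856.   36. ] [ 770.8 1197.1 -514.4]
terra [178.1 194.9] 183 [555.  399.8  36. ] [556.6 404.3  19.7]
terra [415.4 193.9] 45 [ 556.7 -224.    36. ] [ 556.5 -223.8   37.1]
terra [373.9 200.3] 45 [ 539.9 -114.9   36. ] [ 540.5 -115.5   29.8]
terra [490.7 256.9] 492 [ 392.  -416.1   36. ] [ 391.4 -427.1    2.1]
terra [180.1 268.6] 180 [362.6 390.2  36. ] [361.  400.5 
[... 1725 characters left out ...]
. ] 81 [361.1 369.1  18. ] [360.3 397.9   1. ]
terra [441.4 154.5] 34 [955.7 161.2  18. ] [882.   53.6  97.5]
terra [428.9 166.1] 139 [895.  115.1  18. ] [856.   54.9  65.1]
terra [365.2 172.3] 858 [714.4 123.1  18. ] [715.5 125.8  15.9]
terra [499.5 179.1] 12 [1050.1   22.4   18. ] [1385.   371.2 -291.5]
terra [105.5 244.6] 398 [ 91.  -13.5  18. ] [87.7 -6.4 11.3]
terra [323.6 241.8] 66 [ 544.6 -102.    18. ] [ 540.6 -116.7   33.9]
terra [ 76.7 269.2] 17 [ 48.9 -72.   18. ] [ 45.7 -66.5  12.4]
terra [345.9 282.1] 92 [ 561.5 -215.3   18. ] [ 556.2 -229.2   36.9]
blue [307.5 186.6] 260 [549.7  91.4  20. ] [547.9  82.8  26.9]
turq [310.  384.4] 146 [ 452.4 -390.6   18. ] [ 452.5 -390.2   17. ]
```

View pics/crop1.png

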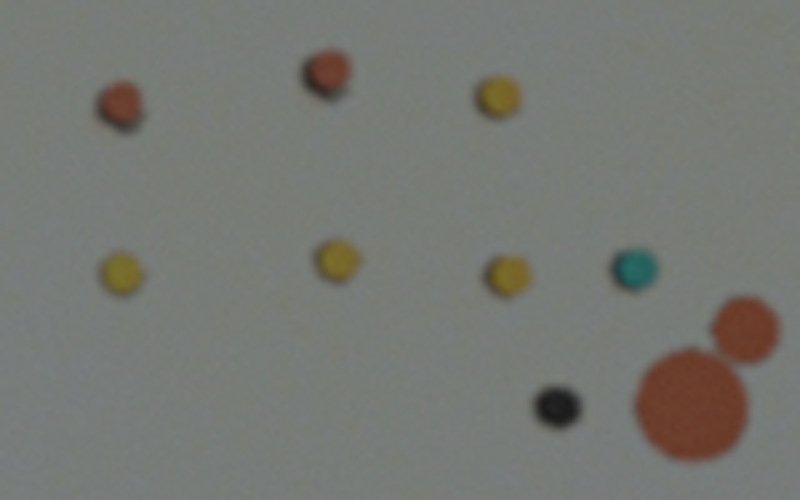

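View pics/crop2.png

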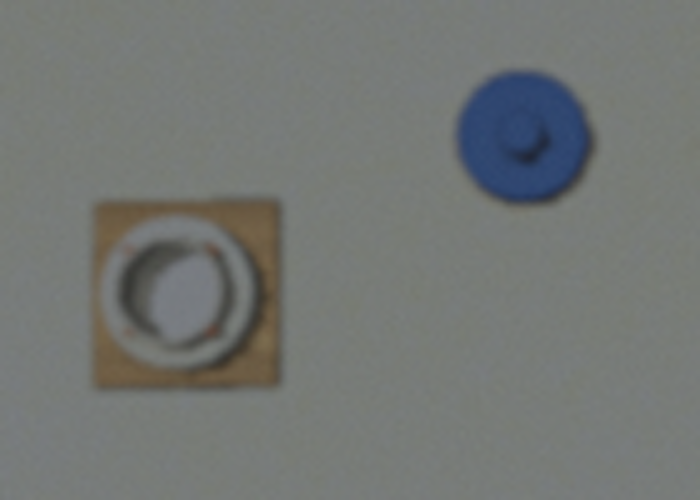

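The crops confirm the choice: the four yellow cylinders are distinct from the two terracotta, one turquoise and one black. I'll take (451,-115), (458,-230) and (545,-317), and leave (450,-320). Next come the pot and lid centres and a helper to plan moves.

```bash
cat >> h.py <<'E'
def plan(tgt,s=None,yaw=None):
    """tool-axis shift (mm) and dr (deg) to reach world target with the tool straight down; yaw = world angle of tool y"""
    s=s or ctrl.observe(); w=s["tcp_rot"]; Rm=R.from_quat([w[1],w[2],w[3],w[0]]).as_matrix()
    off=Rm.T@(np.array(tgt,float)-s["ee_pos"])
    y0=np.arctan2(Rm[1,1],Rm[0,1]); y=y0 if yaw is None else np.radians(yaw)
    yv=np.array([np.cos(y),np.sin(y),0]); zv=np.array([0,0,-1.]); D=np.c_[np.cross(yv,zv),yv,zv]
    dr=np.degrees(R.from_matrix(Rm.T@D).as_rotvec())
    print("t",round(s["clock"],2),"ee",s["ee_pos"].round(1),"yawY",np.degrees(y0).round(1),"off",off.round(1),"dr",dr.round(1),"F",s["contact_force"].round(1),"w",round(s["gripper_width"],1))
    return off,dr
E
python3 - <<'E'
from h import *
p=np.load("top0p.npy")
h=cv2.cvtColor(p,cv2.COLOR_RGB2HSV)[205:253,200:255]
m=cv2.inRange(h,(8,60,40),(25,255,255))
n,l,st,c=cv2.connectedComponentsWithStats(m); i=1+st[1:,4].argmax(); print(st[i])
pts=np.argwhere(l==i)[:,::-1].astype(np.float32)
r=cv2.minAreaRect(pts); print(r); u,v=r[0][0]+200,r[0][1]+205
print("pot",onplane("top",u,v,10))
# lid: fit blue circle and knob
for c,a,b in blobs(p,(105,120,50),(130,255,255),200): print(c,b,onplane("top",b[0]+b[2]/2-.5,b[1]+b[3]/2-.5,19))
plan([460,235,230],yaw=90)
E
```

```text
[  9   5  37  37 499]
((27.0, 23.0), (36.0, 36.0), 90.0)
pot [468.70519758 274.78645781  10.        ]
[ 51.9 180.5] [ 34 163  32  33] [599.72799495 747.4176595   19.        ]
[294.2 197. ] [282 185  25  25] [550.60581617  95.90025596  19.        ]
t 0.1 ee [143.3 607.6 230.1] yawY 76.7 off [-393.8 -289.9    0.6] dr [ -0.1  -0.  -13.3] F [ 0.   0.2 -0.6] w 85.4
```

Call:
servo_tool(
  offset=[
    [-46,-32,0],
    [-44,-34,0],
    [-41,-37,0],
    [-39,-40,0],
    [-37,-42,0],
  ],
  dr=[
    [0,0,-2.7],
    [0,0,-2.7],
    [0,0,-2.7],
    [0,0,-2.7],
    [0,0,-2.7],
  ],
  gripper=[0.5,0.5,0.5,0.5,0.5],
)

```text
clock: 0.72
ee_pos: [326.1, 391.7, 227.3]
tcp_rot: [-0.001, -0.01, 1.0, -0.002]
contact_force: [1.7, 0.7, -0.9]
gripper_width: 43.0
```

```bash
python3 -c "
from h import *
plan([440,275,230],yaw=90)"
```

```text
t 0.72 ee [326.1 391.7 227.3] yawY 91.1 off [-111.5 -119.    -2.5] dr [-0.3 -0.1  1.1] F [ 1.7  0.7 -0.9] w 43.0
```

Call:
servo_tool(
  offset=[
    [-40,-42,-1],
    [-40,-42,-1],
    [-32,-36,-1],
    [0,0,0],
  ],
  dr=[
    [0,0,0.5],
    [0,0,0.5],
    [0,0,0],
    [0,0,0],
  ],
  gripper=[0.5,0.5,0.5,0.5],
)

```text
clock: 1.23
ee_pos: [443.3, 265.3, 229.0]
tcp_rot: [-0.002, 0.001, 1.0, -0.003]
contact_force: [-0.6, 0.6, 0.2]
gripper_width: 42.6
```

```bash
cat > snap.py <<'E'
import sys
from h import *
n=sys.argv[1]; s=ctrl.observe(); p,d=ctrl.camera("wrist")
cv2.imwrite(f"pics/{n}.png",p[:,:,::-1]); np.savez(f"{n}.npz",p=p,d=d,s=s)
print(s["clock"],s["ee_pos"].round(1),s["tcp_rot"].round(4))
E
python3 snap.py w1
```

```text
1.225 [443.3 265.3 229. ] [-0.0018  0.0015  1.     -0.003 ]
```

View pics/w1.png

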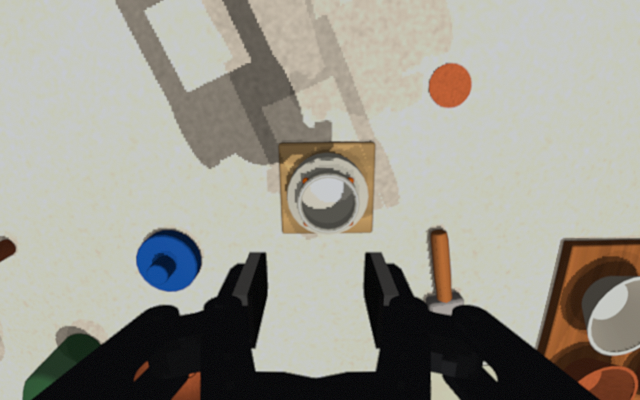

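The wrist picture shows the pot's rim at about (328,203), the cradle centre at (327,187) and the lid's knob at about (160,266). I'll fit the rim, cradle and lid.

Run:
```python
from h import *
z=np.load("w1.npz",allow_pickle=True); p,d,s=z["p"],z["d"],z["s"].item()
# cradle
c=[onplane("wrist",u,v,10,s).round(1) for u,v in((280,142),(374,141),(373,232),(281,231))]; print("cradle",np.mean(c,0),c)
# rim points by depth
T=camT("wrist",s); pts=[]
for v in range(140,240):
    for u in range(270,390):
        if d[v,u]>0:
            q=depthpt("wrist",u,v,d[v,u],s)
            pts.append(q)
pts=np.array(pts); print(np.percentile(pts[:,2],[1,50,90,99]))
r=pts[(pts[:,2]>56)&(pts[:,2]<64)]
print(len(r)); (cc,rad)=cv2.minEnclosingCircle(r[:,:2].astype(np.float32)); print("rim",cc,rad, r[:,2].mean())
b=pts[(pts[:,2]>32)&(pts[:,2]<40)]; print("shoulder",cv2.minEnclosingCircle(b[:,:2].astype(np.float32)))
cv2.imwrite("pics/cr3.png",cv2.resize(p[130:245,260:395],None,fx=5,fy=5,interpolation=2)[:,:,::-1])
# lid
pl=[]
for v in range(220,300):
    for u in range(125,215):
        if d[v,u]>0: pl.append(depthpt("wrist",u,v,d[v,u],s))
pl=np.array(pl); print(np.percentile(pl[:,2],[5,50,99]))
for lo,hi in((17,23),(41,47)):
    q=pl[(pl[:,2]>lo)&(pl[:,2]<hi)]; print(len(q),cv2.minEnclosingCircle(q[:,:2].astype(np.float32)),q.mean(0))
```

```text
cradle [465.1 275.9  10. ] [array([416.5, 227.8,  10. ]), array([415.5, 323.3,  10. ]), array([514.8, 326.7,  10. ]), array([513.6, 225.8,  10. ])]Traceback (most recent call last):
  File "<stdin>", line 10, in <module>
  File "h.py", line 23, in depthpt
    T=camT(name,s); return T[:3,:3]@(ray(name,u,v)*dep)+T[:3,3]
  File "h.py", line 7, in camT
    i=ctrl.camera_info(name)
ValueError: time passes only in moves, steps and waits
```

```bash
python3 - <<'E'
t=open("h.py").read()
t=t.replace('ctrl.camera_info(name)','CI(name)').replace('def K(info)','_c={}\ndef CI(n):\n    if n not in _c: _c[n]=ctrl.camera_info(n)\n    return _c[n]\ndef K(info)')
t+='''
def cloud(d,s,u0,u1,v0,v1,name="wrist"):
    f,cx,cy,k=K(CI(name)); V,U=np.mgrid[v0:v1,u0:u1]; D=d[v0:v1,u0:u1].ravel()
    uv=np.c_[U.ravel(),V.ravel()].astype(float)
    x=cv2.undistortPoints(uv[:,None],np.array([[f,0,cx],[0,f,cy],[0,0,1]]),np.array([k,0,0,0,0.]))[:,0]
    T=camT(name,s); P=np.c_[x,np.ones(len(x))]*D[:,None]
    return (P@T[:3,:3].T+T[:3,3])[D>0]
def circ(q):
    (c,r)=cv2.minEnclosingCircle(q[:,:2].astype(np.float32)); return np.round(c,1),round(r,1),len(q)
'''
open("h.py","w").write(t)
E
python3 - <<'E'
from h import *
z=np.load("w1.npz",allow_pickle=True); p,d,s=z["p"],z["d"],z["s"].item()
pts=cloud(d,s,270,390,140,240); print(np.percentile(pts[:,2],[1,50,90,99]))
for lo,hi in((56,64),(32,40),(50,56)):
    q=pts[(pts[:,2]>lo)&(pts[:,2]<hi)]; print(lo,circ(q),np.percentile(q[:,0],[2,98]).round(1),np.percentile(q[:,1],[2,98]).round(1))
cv2.imwrite("pics/cr3.png",cv2.resize(p[130:245,260:395],None,fx=5,fy=5,interpolation=2)[:,:,::-1])
pl=cloud(d,s,125,215,220,300); print(np.percentile(pl[:,2],[5,50,99]))
for lo,hi in((17,23),(41,47)):
    q=pl[(pl[:,2]>lo)&(pl[:,2]<hi)]; print(lo,circ(q),q.mean(0).round(1),np.percentile(q[:,0],[2,98]).round(1),np.percentile(q[:,1],[2,98]).round(1))
E
```

```text
[-0.79818033 10.94420581 47.67024753 60.89099778]
56 (array([467.1, 275.5]), 31.1, 867) [439.1 494.3] [247.9 303. ]
32 (array([467.5, 275.6]), 40.2, 1416) [428.5 505. ] [237.7 313.4]
50 (array([467.3, 275.4]), 32.2, 255) [438.6 492.2] [251.2 300.1]
[-0.57527344  1.33199439 44.89444588]
17 (array([550.7,  96.1]), 36.2, 2166) [546.1  99.   20.3] [517.  581.5] [ 64.3 128.5]
41 (array([550.1,  95.9]), 12.3, 352) [549.6  96.1  44.1] [539.4 560.6] [ 85.9 106.4]
```

View pics/cr3.png

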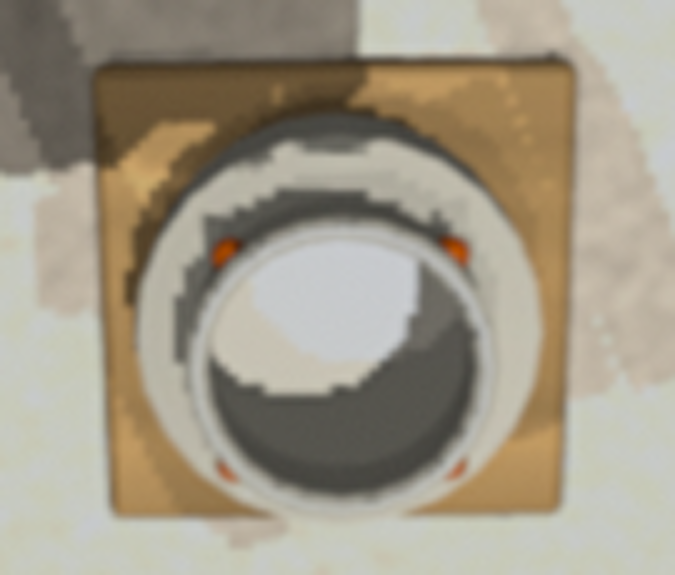

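The pot axis is at (467.2, 275.5): the rim comes out at 60 mm and the shoulder radius at 40 mm, both matching the sizes given. The lid is at (550.4, 96.0), and its knob top at 44 mm also matches. On to the first prop at (451,-115).

Call:
servo_tool(
  offset=[
    [0,-56,0],
    [-1,-56,5],
    [-1,-56,10],
    [-1,-56,15],
    [-1,-56,15],
  ],
  dr=[
    [0,0,0],
    [0,0,0],
    [0,0,0],
    [0,0,0],
    [0,0,0],
  ],
  gripper=[0.5,0.5,0.5,0.5,0.5],
)

```text
clock: 1.9
ee_pos: [445.4, -11.3, 184.2]
tcp_rot: [-0.001, -0.008, 1.0, -0.001]
contact_force: [0.5, 0.6, 0.5]
gripper_width: 42.8
```

```bash
python3 -c "
from h import *
plan([451,-115,120],yaw=90)"
```

```text
t 1.9 ee [445.4 -11.3 184.2] yawY 90.9 off [  -4.1 -103.7   64.4] dr [-0.1 -0.1  0.9] F [0.5 0.6 0.5] w 42.8
```

Call:
servo_tool(
  offset=[
    [-2,-51,15],
    [-2,-51,15],
    [0,0,0],
  ],
  dr=[
    [0,0,0.5],
    [0,0,0.5],
    [0,0,0],
  ],
  gripper=[0.5,0.5,0.5],
)

```text
clock: 2.28
ee_pos: [449.0, -114.5, 151.9]
tcp_rot: [-0.002, 0.001, 1.0, 0.0]
contact_force: [-0.4, 0.5, 0.7]
gripper_width: 42.8
```

```bash
python3 snap.py w2
python3 - <<'E'
from h import *
z=np.load("w2.npz",allow_pickle=True); p,d,s=z["p"],z["d"],z["s"].item()
for nm,lo,hi,zz in(("yellow",(17,110,60),(32,255,255),18),("terra",(0,110,60),(12,255,255),36)):
  for c,a,b in blobs(p,lo,hi,100):
    q=cloud(d,s,max(b[0]-4,0),b[0]+b[2]+4,max(b[1]-4,0),b[1]+b[3]+4)
    q=q[(q[:,2]>zz-3)&(q[:,2]<zz+3)]
    if len(q)>20: print(nm,c,a,circ(q),q.mean(0).round(1))
plan([451,-115,60],yaw=90)
E
```

```text
2.275 [ 449.  -114.5  151.9] [-1.8e-03  8.0e-04  1.0e+00  3.0e-04]
yellow [ 74.8 188.1] 683 (array([ 448.5, -321.8]), 11.5, 503) [ 448.9 -320.9   18.1]
yellow [312.9 189.1] 592 (array([ 450.6, -116.7]), 10.9, 544) [ 450.1 -116.9   18.4]
yellow [176.8 197.3] 636 (array([ 457.4, -231.5]), 11.0, 520) [ 457.  -231.2   18.2]
yellow [ 98.5 286.4] 570 (array([ 544.7, -318.9]), 11.2, 387) [ 544.1 -318.1   18.1]
terra [314.8 298.7] 454 (array([ 540.3, -116.2]), 11.4, 488) [ 539.2 -115.8   36.2]
terra [187.1 309.9] 166 (array([ 551. , -224.6]), 8.7, 169) [ 550.1 -224.9   35.8]
t 2.33 ee [ 449.3 -113.   152.3] yawY 90.0 off [-2.  -2.1 92.3] dr [ 0.1 -0.2  0. ] F [1.  0.2 0.6] w 42.7
```

View pics/w2.png

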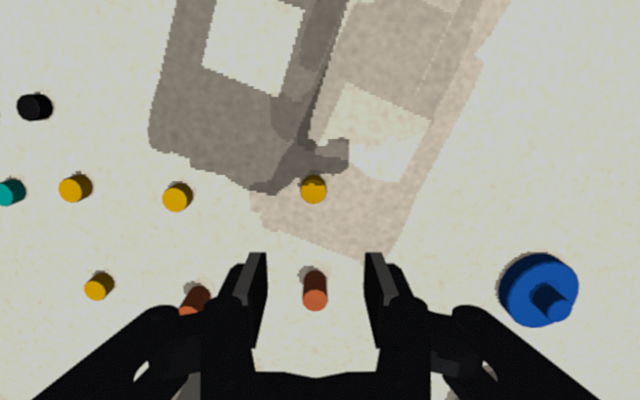

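The wrist picture shows prop A at (313,189), mid-jaws, with the tall one behind it at (315,290) and the other yellow ones at (75,188), (177,197) and (98,286). Prop A is at about (450.6,-116.3). Descending.

Call:
servo_tool(
  offset=[
    [-1,-2,50],
    [-1,-1,50],
    [0,0,30],
    [0,0,8],
    [0,0,0],
  ],
  dr=[
    [0,0,0],
    [0,0,0],
    [0,0,0],
    [0,0,0],
    [0,0,0],
  ],
  gripper=[0.5,0.5,0.5,0.5,0.5],
)

```text
clock: 2.95
ee_pos: [455.7, -107.3, 14.9]
tcp_rot: [0.002, -0.006, 1.0, 0.001]
contact_force: [-0.8, 0.0, 0.9]
gripper_width: 42.5
```

```bash
python3 -c "
from h import *
plan([450.6,-116.3,4],yaw=90)"
```

```text
t 2.95 ee [ 455.7 -107.3   14.9] yawY 90.7 off [ 5.2 -9.  10.9] dr [0.1 0.3 0.7] F [-0.8  0.   0.9] w 42.5
```

Call:
servo_tool(
  offset=[
    [5,-9,0],
    [0,0,0],
  ],
  dr=[
    [0,0,0.7],
    [0,0,0],
  ],
  gripper=[0.5,0.5],
)

```text
clock: 3.2
ee_pos: [452.9, -116.9, 17.6]
tcp_rot: [0.005, -0.0, 1.0, 0.0]
contact_force: [-0.1, 0.3, 0.1]
gripper_width: 42.7
```

```bash
python3 snap.py w3;python3 -c "
from h import *
plan([450.6,-116.3,4],yaw=90)"
```

```text
3.2 [ 452.9 -116.9   17.6] [ 4.6e-03 -2.0e-04  1.0e+00  1.0e-04]
t 3.25 ee [ 453.3 -116.9   17.8] yawY 90.0 off [ 2.8  0.6 13.7] dr [0.  0.6 0. ] F [ 0.2 -0.7  0.9] w 42.8
```

View pics/w3.png

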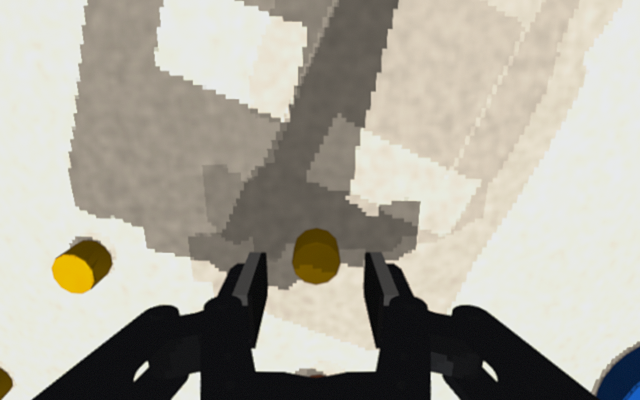

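The prop at (317,255) sits between the pads (266 to 366) and is centred. Lowering and closing.

Call:
servo_tool(
  offset=[
    [2.5,0,11],
    [0,0,3],
    [0,0,0],
    [0,0,0],
  ],
  dr=[
    [0,0.5,0],
    [0,0,0],
    [0,0,0],
    [0,0,0],
  ],
  gripper=[0.5,0.5,0.1,0.1],
)

```text
clock: 3.75
ee_pos: [451.6, -117.8, 4.0]
tcp_rot: [0.001, 0.0, 1.0, -0.0]
contact_force: [-1.3, 0.8, 4.2]
gripper_width: 19.4
```

```bash
python3 -c "
from h import *
plan([450.6,-116.3,120],yaw=90)"
```

```text
t 3.75 ee [ 451.6 -117.8    4. ] yawY 90.0 off [   0.7    1.4 -116. ] dr [-0.   0.1 -0. ] F [-1.3  0.8  4.2] w 19.4
```

Call:
servo_tool(
  offset=[
    [0,0,-40],
    [0,10,-50],
    [-3,50,-20],
    [-4,55,0],
    [-4,55,0],
  ],
  dr=[
    [0,0,0],
    [0,0,0],
    [0,0,0],
    [0,0,0],
    [0,0,0],
  ],
  gripper=[0.1,0.1,0.1,0.1,0.1],
)

```text
clock: 4.38
ee_pos: [464.7, 53.8, 118.4]
tcp_rot: [0.003, 0.005, 1.0, 0.0]
contact_force: [0.4, -0.3, -0.2]
gripper_width: 19.1
```

```bash
python3 -c "
from h import *
plan([477,275.5,110],yaw=90)"
```

```text
t 4.38 ee [464.7  53.8 118.4] yawY 89.5 off [-10.2 221.8   8.6] dr [ 0.   0.3 -0.5] F [ 0.4 -0.3 -0.2] w 19.1
```

Call:
servo_tool(
  offset=[
    [-3,55,0],
    [-3,55,0],
    [-2,55,0],
    [-1,52,0],
    [0,0,0],
  ],
  dr=[
    [0,0,0],
    [0,0,0],
    [0,0,0],
    [0,0,0],
    [0,0,0],
  ],
  gripper=[0.1,0.1,0.1,0.1,0.1],
)

```text
clock: 5.0
ee_pos: [475.7, 281.4, 119.5]
tcp_rot: [0.005, 0.002, 1.0, 0.001]
contact_force: [-0.6, 0.6, -0.1]
gripper_width: 19.5
```

```bash
python3 snap.py w4; python3 -c "
from h import *
plan([477,275.5,64],yaw=90)"
```

```text
5.0 [475.7 281.4 119.5] [5.4e-03 2.2e-03 1.0e+00 9.0e-04]
t 5.05 ee [475.4 279.7 119.1] yawY 89.7 off [-1.1 -4.2 55.2] dr [ 0.   0.6 -0.3] F [-0.8 -0.5  0.4] w 19.6
```

View pics/w4.png

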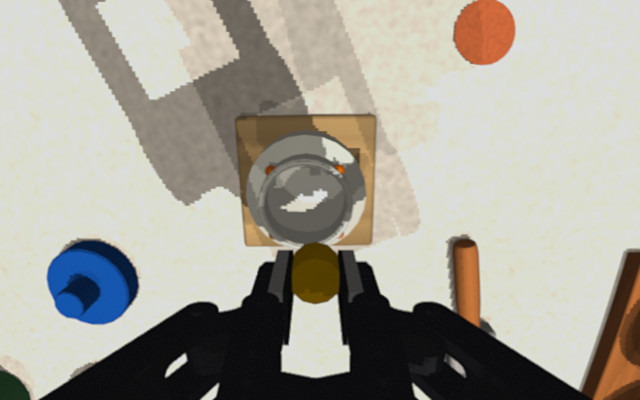

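Run:
```python
from h import *
z=np.load("w4.npz",allow_pickle=True); p,d,s=z["p"],z["d"],z["s"].item()
q=cloud(d,s,296,336,245,300); print(np.percentile(q[:,2],[5,50,95])); q=q[q[:,2]>125];print(circ(q),q.mean(0))
pts=cloud(d,s,230,380,110,255)
for lo,hi in((57,63),):
    q=pts[(pts[:,2]>lo)&(pts[:,2]<hi)]; print(lo,circ(q),np.percentile(q[:,0],[2,98]).round(1),np.percentile(q[:,1],[2,98]).round(1))
```

```text
[118.82891609 133.55553455 134.6991928 ]
(array([474.3, 280.7]), 11.0, 1851) [472.33694072 280.94281029 133.03899627]
57 (array([467.2, 275.3]), 29.1, 1773) [439.2 492.6] [247.8 303. ]
```

Call:
servo_tool(
  offset=[
    [-2,-5,20],
    [0,0,20],
    [0,0,13],
    [0,0,0],
  ],
  dr=[
    [0,0,0],
    [0,0,0],
    [0,0,0],
    [0,0,0],
  ],
  gripper=[0.1,0.1,0.1,0.1],
)

```text
clock: 5.55
ee_pos: [477.6, 269.7, 64.2]
tcp_rot: [0.004, 0.005, 1.0, -0.001]
contact_force: [-0.9, 0.3, -0.2]
gripper_width: 19.1
```

```bash
python3 -c "
from h import *
plan([477,275.5,64],yaw=90)"
```

```text
t 5.55 ee [477.6 269.7  64.2] yawY 89.5 off [0.6 5.7 0.2] dr [-0.1  0.5 -0.5] F [-0.9  0.3 -0.2] w 19.1
```

Call:
servo_tool(
  offset=[
    [2,5.5,0],
    [0,0,0],
  ],
  dr=[
    [0,0.5,-0.5],
    [0,0,0],
  ],
  gripper=[0.1,0.1],
)

```text
clock: 5.8
ee_pos: [476.5, 275.2, 65.3]
tcp_rot: [0.0, 0.001, 1.0, -0.001]
contact_force: [0.2, -0.9, -0.5]
gripper_width: 19.6
```

```bash
python3 -c "
from h import *
plan([476,275.5,64],yaw=90)"
```

```text
t 5.8 ee [476.5 275.2  65.3] yawY 89.9 off [0.5 0.3 1.3] dr [-0.1  0.  -0.1] F [ 0.2 -0.9 -0.5] w 19.6
```

Call:
servo_tool(
  offset=[
    [0,0,0],
    [0,0,0],
    [0,0,-30],
    [0,-20,-30],
    [0,0,0],
  ],
  dr=[
    [0,0,0],
    [0,0,0],
    [0,0,0],
    [0,0,0],
    [0,0,0],
  ],
  gripper=[0.45,0.45,0.45,0.45,0.45],
)

```text
clock: 6.42
ee_pos: [477.3, 255.9, 128.3]
tcp_rot: [0.002, -0.0, 1.0, -0.0]
contact_force: [0.6, -0.5, 0.3]
gripper_width: 38.3
```

```bash
python3 snap.py w5; python3 -c "
from h import *
plan([457.5,-231.3,100],yaw=90)"
```

```text
6.425 [477.3 255.9 128.3] [ 1.6e-03 -2.0e-04  1.0e+00 -3.0e-04]
t 6.47 ee [476.3 256.1 126.9] yawY 90.0 off [  19.1 -487.3   27.4] dr [-0.1  0.   0. ] F [-0.7 -0.1 -0.2] w 38.2
```

View pics/w5.png

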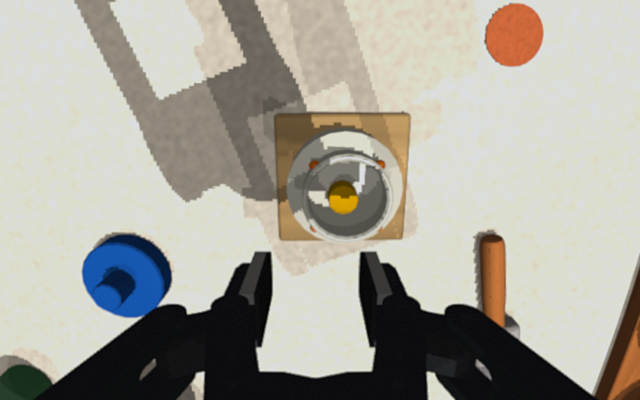

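The first prop stands in the pot at (343,198). Going for prop B at (457.5,-231.3).

Call:
servo_tool(
  offset=[
    [2,-56,0],
    [2,-57,0],
    [2,-57,0],
    [2,-57,0],
    [2,-57,0],
  ],
  dr=[
    [0,0,0],
    [0,0,0],
    [0,0,0],
    [0,0,0],
    [0,0,0],
  ],
  gripper=[0.5,0.5,0.5,0.5,0.5],
)

```text
clock: 7.1
ee_pos: [464.7, -29.3, 121.4]
tcp_rot: [-0.002, -0.006, 1.0, 0.001]
contact_force: [1.0, 0.6, -0.6]
gripper_width: 42.8
```

```bash
python3 -c "
from h import *
plan([457.5,-231.3,100],yaw=90)"
```

```text
t 7.1 ee [464.7 -29.3 121.4] yawY 90.6 off [   9.4 -202.    21.1] dr [ 0.1 -0.2  0.6] F [ 1.   0.6 -0.6] w 42.8
```

Call:
servo_tool(
  offset=[
    [2,-55,0],
    [2,-55,0],
    [2,-55,5],
    [1,-35,15],
    [0,0,0],
  ],
  dr=[
    [0,0,0.6],
    [0,0,0],
    [0,0,0],
    [0,0,0],
    [0,0,0],
  ],
  gripper=[0.5,0.5,0.5,0.5,0.5],
)

```text
clock: 7.72
ee_pos: [455.1, -235.6, 94.0]
tcp_rot: [-0.004, 0.002, 1.0, 0.003]
contact_force: [0.2, 0.4, -0.2]
gripper_width: 42.9
```

```bash
python3 -c "
from h import *
plan([457.5,-231.3,30],yaw=90)"
```

```text
t 7.72 ee [ 455.1 -235.6   94. ] yawY 89.7 off [-2.9  3.9 64. ] dr [ 0.4 -0.5 -0.3] F [ 0.2  0.4 -0.2] w 42.9
```

Call:
servo_tool(
  offset=[
    [-3,4,30],
    [0,0,30],
    [0,0,0],
  ],
  dr=[
    [0.4,-0.5,-0.3],
    [0,0,0],
    [0,0,0],
  ],
  gripper=[0.5,0.5,0.5],
)

```text
clock: 8.1
ee_pos: [457.8, -227.6, 30.9]
tcp_rot: [-0.001, -0.001, 1.0, 0.002]
contact_force: [-0.3, 0.9, 0.0]
gripper_width: 42.5
```

```bash
python3 snap.py w6
python3 - <<'E'
from h import *
z=np.load("w6.npz",allow_pickle=True); p,d,s=z["p"],z["d"],z["s"].item()
for c,a,b in blobs(p,(17,110,40),(32,255,255),100):
    q=cloud(d,s,max(b[0]-4,0),b[0]+b[2]+4,max(b[1]-4,0),b[1]+b[3]+4)
    q=q[(q[:,2]>14)&(q[:,2]<22)]
    if len(q)>20: print(c,a,circ(q),q.mean(0).round(1))
plan([457.5,-231.3,4],yaw=90)
E
```

```text
8.1 [ 457.8 -227.6   30.9] [-1.0e-03 -6.0e-04  1.0e+00  1.6e-03]
[128.2 232. ] 1978 (array([ 449.1, -322.4]), 11.5, 1509) [ 448.2 -321.1   18.1]
[307.2 248.5] 1775 (array([ 457.5, -231.7]), 11.2, 1512) [ 456.5 -231.8   18.2]
t 8.15 ee [ 458.9 -228.4   32.3] yawY 90.1 off [ 1.4 -3.  28.3] dr [0.1 0.  0.1] F [-0.3  0.9  0.2] w 42.7
```

View pics/w6.png

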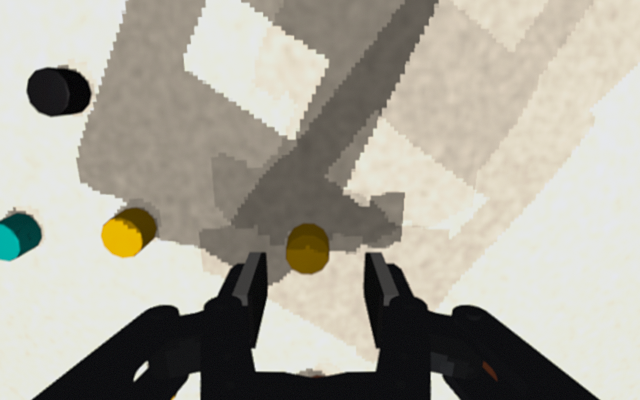

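Prop B at (307,248) lies between the pads, about 3 mm to the left, and that is the offset I'll correct while descending.

Call:
servo_tool(
  offset=[
    [1,-3,5],
    [0,0,13],
    [0,0,9],
    [0,0,0],
    [0,0,0],
  ],
  dr=[
    [0,0,0],
    [0,0,0],
    [0,0,0],
    [0,0,0],
    [0,0,0],
  ],
  gripper=[0.5,0.5,0.5,0.1,0.1],
)

```text
clock: 8.78
ee_pos: [460.9, -232.2, 7.1]
tcp_rot: [0.003, -0.001, 1.0, -0.001]
contact_force: [-0.5, 0.6, 4.6]
gripper_width: 18.8
```

```bash
python3 -c "
from h import *
plan([462.2,284.2,120],yaw=90)"
```

```text
t 8.78 ee [ 460.9 -232.2    7.1] yawY 90.1 off [  -3.2  516.3 -113.6] dr [-0.1  0.3  0.1] F [-0.5  0.6  4.6] w 18.8
```

Call:
servo_tool(
  offset=[
    [0,0,-40],
    [0,20,-50],
    [0,56,-25],
    [-1,57,0],
    [-1,57,0],
  ],
  dr=[
    [0,0,0],
    [0,0,0],
    [0,0,0],
    [0,0,0],
    [0,0,0],
  ],
  gripper=[0.1,0.1,0.1,0.1,0.1],
)

```text
clock: 9.4
ee_pos: [465.3, -41.7, 128.5]
tcp_rot: [0.007, 0.003, 1.0, -0.001]
contact_force: [0.8, 0.7, -1.6]
gripper_width: 18.8
```

Call:
servo_tool(
  offset=[
    [-1,57,0],
    [-1,57,0],
    [-1,57,0],
    [-1,57,0],
    [-1,57,0],
  ],
  dr=[
    [0,0,0],
    [0,0,0],
    [0,0,0],
    [0,0,0],
    [0,0,0],
  ],
  gripper=[0.1,0.1,0.1,0.1,0.1],
)

```text
clock: 10.02
ee_pos: [473.6, 252.4, 131.2]
tcp_rot: [0.012, 0.004, 1.0, -0.001]
contact_force: [0.3, -0.5, 0.5]
gripper_width: 19.0
```

```bash
python3 -c "
from h import *
plan([462.2,283.5,110],yaw=90)"
```

```text
t 10.03 ee [473.6 252.4 131.2] yawY 89.5 off [12.2 31.1 20.9] dr [-0.1  1.4 -0.5] F [ 0.3 -0.5  0.5] w 19.0
```

Call:
servo_tool(
  offset=[
    [11,26,10],
    [0,0,10],
    [0,0,0],
  ],
  dr=[
    [0,1.3,-0.5],
    [0,0,0],
    [0,0,0],
  ],
  gripper=[0.1,0.1,0.1],
)

```text
clock: 10.4
ee_pos: [463.1, 282.8, 111.2]
tcp_rot: [0.002, -0.003, 1.0, -0.001]
contact_force: [0.2, 0.0, -0.4]
gripper_width: 19.3
```

```bash
python3 snap.py w7
python3 - <<'E'
from h import *
z=np.load("w7.npz",allow_pickle=True); p,d,s=z["p"],z["d"],z["s"].item()
q=cloud(d,s,290,345,235,300); q=q[(q[:,2]>s["ee_pos"][2]+8)&(q[:,2]<s["ee_pos"][2]+25)];print(circ(q),np.median(q,0))
plan([462.2,283.5,66],yaw=90)
E
```

```text
10.4 [463.1 282.8 111.2] [ 1.8e-03 -3.4e-03  1.0e+00 -7.0e-04]
(array([461.6, 282.9]), 14.6, 2150) [458.37175541 282.47179248 122.49448487]
t 10.45 ee [463.5 282.7 111.7] yawY 90.3 off [ 1.5  0.8 45.7] dr [-0.   0.3  0.3] F [-0.1  0.5 -0.6] w 18.9
```

View pics/w7.png

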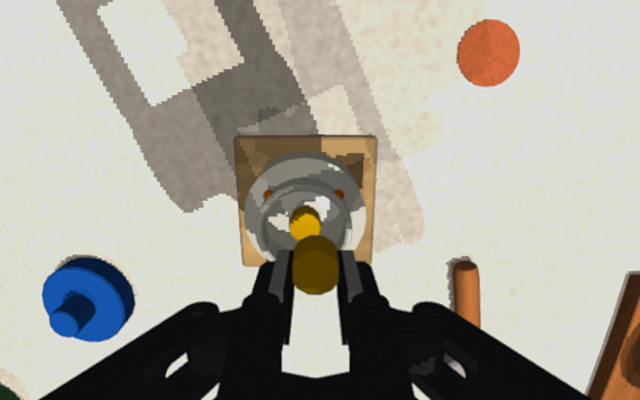

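Run:
```python
from h import *
z=np.load("w5.npz",allow_pickle=True); p,d,s=z["p"],z["d"],z["s"].item()
print(onplane("wrist",343,201,30,s)); q=cloud(d,s,328,360,180,217); q=q[(q[:,2]>26)&(q[:,2]<34)]; print(circ(q),q.mean(0))
```

```text
[476.989832   275.03801911  30.        ]
(array([476.2, 275.1]), 10.9, 710) [475.63587633 274.91463148  30.32408417]
```

Call:
servo_tool(
  offset=[
    [2,1,20],
    [0,0,15],
    [0,0,8],
    [0,0,0],
  ],
  dr=[
    [0,0.3,0.3],
    [0,0,0],
    [0,0,0],
    [0,0,0],
  ],
  gripper=[0.1,0.1,0.1,0.1],
)

```text
clock: 10.95
ee_pos: [461.9, 280.5, 65.4]
tcp_rot: [-0.001, 0.002, 1.0, -0.001]
contact_force: [0.5, -0.8, -1.0]
gripper_width: 19.0
```

```bash
python3 -c "
from h import *
plan([461,282.5,67],yaw=90)"
```

```text
t 10.95 ee [461.9 280.5  65.4] yawY 89.8 off [ 1.   2.  -1.6] dr [-0.1 -0.1 -0.2] F [ 0.5 -0.8 -1. ] w 19.0
```

Prop bottom is at about the rim and inside the mouth. Releasing.

Call:
servo_tool(
  offset=[
    [1,2,0],
    [0,0,0],
    [0,0,-30],
    [-10,-20,-30],
    [0,0,0],
  ],
  dr=[
    [0,0,0],
    [0,0,0],
    [0,0,0],
    [0,0,0],
    [0,0,0],
  ],
  gripper=[0.1,0.45,0.45,0.45,0.45],
)

```text
clock: 11.58
ee_pos: [472.2, 263.3, 128.5]
tcp_rot: [0.001, 0.002, 1.0, -0.0]
contact_force: [-0.1, 0.5, -0.5]
gripper_width: 38.7
```

```bash
python3 snap.py w8; python3 -c "
from h import *
plan([544.5,-318.5,100],yaw=90)"
```

```text
11.575 [472.2 263.3 128.5] [ 7.0e-04  1.6e-03  1.0e+00 -2.0e-04]
t 11.62 ee [470.6 263.4 126.9] yawY 89.8 off [ -75.6 -581.7   27.3] dr [-0.1 -0.1 -0.2] F [ 1.   0.8 -1.2] w 38.2
```

View pics/w8.png

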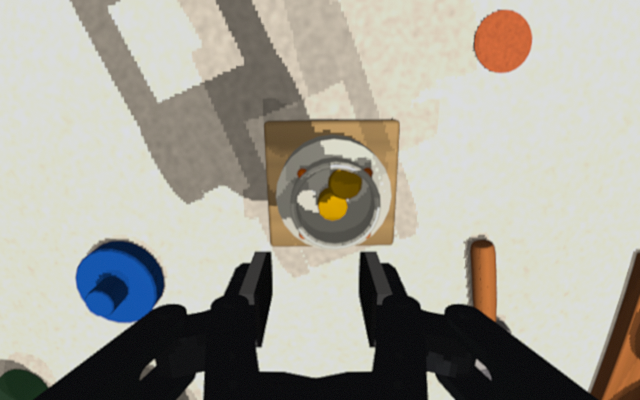

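Both props are in the pot, at (345,183) and (333,207). Now prop C at (544.5,-318.5).

Call:
servo_tool(
  offset=[
    [-5,-57,0],
    [-6,-57,0],
    [-6,-57,0],
    [-6,-57,0],
    [-6,-57,0],
  ],
  dr=[
    [0,0,0],
    [0,0,0],
    [0,0,0],
    [0,0,0],
    [0,0,0],
  ],
  gripper=[0.5,0.5,0.5,0.5,0.5],
)

```text
clock: 12.25
ee_pos: [496.1, -21.9, 121.2]
tcp_rot: [-0.004, -0.004, 1.0, 0.001]
contact_force: [0.9, -0.5, -0.3]
gripper_width: 42.8
```

Call:
servo_tool(
  offset=[
    [-8,-56,0],
    [-8,-56,0],
    [-8,-56,0],
    [-8,-56,0],
    [-8,-40,0],
  ],
  dr=[
    [0,0,0.5],
    [0,0,0],
    [0,0,0],
    [0,0,0],
    [0,0,0],
  ],
  gripper=[0.5,0.5,0.5,0.5,0.5],
)

```text
clock: 12.88
ee_pos: [533.2, -289.9, 111.6]
tcp_rot: [-0.008, 0.001, 1.0, 0.005]
contact_force: [1.4, 0.4, -0.0]
gripper_width: 42.7
```

```bash
python3 -c "
from h import *
plan([544.5,-318.5,70],yaw=90)"
```

```text
t 12.88 ee [ 533.2 -289.9  111.6] yawY 89.9 off [-12.  -29.   41.1] dr [ 0.6 -0.9 -0.1] F [ 1.4  0.4 -0. ] w 42.7
```

Call:
servo_tool(
  offset=[
    [-11,-24,5],
    [0,0,35],
    [0,0,30],
    [0,0,0],
  ],
  dr=[
    [0.6,-0.9,0],
    [0,0,0],
    [0,0,0],
    [0,0,0],
  ],
  gripper=[0.5,0.5,0.5,0.5],
)

```text
clock: 13.38
ee_pos: [543.1, -314.5, 33.4]
tcp_rot: [-0.002, 0.003, 1.0, 0.002]
contact_force: [-0.2, 0.6, 0.7]
gripper_width: 43.0
```

```bash
python3 snap.py w9
python3 - <<'E'
from h import *
z=np.load("w9.npz",allow_pickle=True); p,d,s=z["p"],z["d"],z["s"].item()
for c,a,b in blobs(p,(17,110,40),(32,255,255),100):
    q=cloud(d,s,max(b[0]-4,0),b[0]+b[2]+4,max(b[1]-4,0),b[1]+b[3]+4)
    q=q[(q[:,2]>14)&(q[:,2]<22)]
    if len(q)>20: print(c,a,circ(q),q.mean(0).round(1))
plan([544.5,-318.5,4],yaw=90)
E
```

```text
13.375 [ 543.1 -314.5   33.4] [-0.0022  0.0026  1.      0.0021]
[296.4  47.2] 2143 (array([ 449.1, -322.3]), 11.1, 2175) [ 449.4 -322.4   18.4]
[306.4 249.8] 1717 (array([ 544.9, -319.2]), 11.0, 1464) [ 543.9 -319.2   18.2]
t 13.43 ee [ 544.1 -315.2   35. ] yawY 89.7 off [-0.5 -3.4 31. ] dr [ 0.1 -0.1 -0.3] F [0.9 0.4 0.3] w 42.4
```

View pics/w9.png

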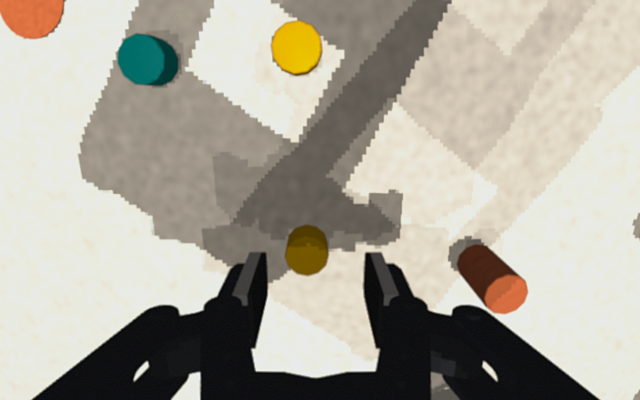

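Prop C at (306,250) is between the pads. The spare yellow one is at (296,47) and the tall one at (506,293), both clear.

Call:
servo_tool(
  offset=[
    [-1,-4,5],
    [0,0,13],
    [0,0,12],
    [0,0,0],
    [0,0,0],
  ],
  dr=[
    [0,0,0],
    [0,0,0],
    [0,0,0],
    [0,0,0],
    [0,0,0],
  ],
  gripper=[0.5,0.5,0.5,0.1,0.1],
)

```text
clock: 14.05
ee_pos: [547.9, -320.2, 6.8]
tcp_rot: [0.002, 0.002, 1.0, -0.0]
contact_force: [-0.3, 0.5, 3.1]
gripper_width: 19.4
```

Call:
servo_tool(
  offset=[
    [0,0,-40],
    [5,10,-50],
    [8,55,-25],
    [8,57,0],
    [8,57,0],
  ],
  dr=[
    [0,0,0],
    [0,0,0],
    [0,0,0],
    [0,0,0],
    [0,0,0],
  ],
  gripper=[0.1,0.1,0.1,0.1,0.1],
)

```text
clock: 14.68
ee_pos: [522.1, -141.7, 128.4]
tcp_rot: [0.006, 0.006, 1.0, -0.002]
contact_force: [1.1, -0.3, 0.3]
gripper_width: 18.8
```

```bash
python3 -c "
from h import *
plan([459,268,110],yaw=90)"
```

```text
t 14.68 ee [ 522.1 -141.7  128.4] yawY 89.3 off [ 68.1 409.   15.9] dr [-0.2  0.7 -0.7] F [ 1.1 -0.3  0.3] w 18.8
```

Call:
servo_tool(
  offset=[
    [8,57,0],
    [9,57,0],
    [9,57,0],
    [9,57,0],
    [9,57,0],
  ],
  dr=[
    [0,0.7,-0.7],
    [0,0,0],
    [0,0,0],
    [0,0,0],
    [0,0,0],
  ],
  gripper=[0.1,0.1,0.1,0.1,0.1],
)

```text
clock: 15.3
ee_pos: [479.1, 151.9, 131.2]
tcp_rot: [0.005, 0.001, 1.0, -0.002]
contact_force: [1.7, 0.3, -0.2]
gripper_width: 19.5
```

```bash
python3 -c "
from h import *
plan([459,268,110],yaw=90)"
```

```text
t 15.3 ee [479.1 151.9 131.2] yawY 89.9 off [ 20.4 116.2  20.5] dr [-0.2  0.6 -0.1] F [ 1.7  0.3 -0.2] w 19.5
```

Call:
servo_tool(
  offset=[
    [9,56,0],
    [7,52,10],
    [0,0,10],
    [0,0,0],
  ],
  dr=[
    [0,0.6,0],
    [0,0,0],
    [0,0,0],
    [0,0,0],
  ],
  gripper=[0.1,0.1,0.1,0.1],
)

```text
clock: 15.8
ee_pos: [462.5, 267.2, 112.7]
tcp_rot: [0.003, -0.003, 1.0, -0.001]
contact_force: [-0.6, 0.3, -0.0]
gripper_width: 18.8
```

```bash
python3 snap.py w10
python3 - <<'E'
from h import *
z=np.load("w10.npz",allow_pickle=True); p,d,s=z["p"],z["d"],z["s"].item()
q=cloud(d,s,290,345,235,300); q=q[(q[:,2]>s["ee_pos"][2]+8)&(q[:,2]<s["ee_pos"][2]+25)];print(circ(q),np.median(q,0))
plan([461,268,67],yaw=90)
E
```

```text
15.8 [462.5 267.2 112.7] [ 0.0029 -0.0028  1.     -0.0011]
(array([461.2, 267.1]), 14.5, 2169) [457.91650871 266.8982389  124.38486079]
t 15.85 ee [463.  267.2 113.3] yawY 90.3 off [ 2.3  0.9 46.3] dr [-0.1  0.4  0.3] F [ 0.  -0.3 -0.5] w 19.4
```

View pics/w10.png

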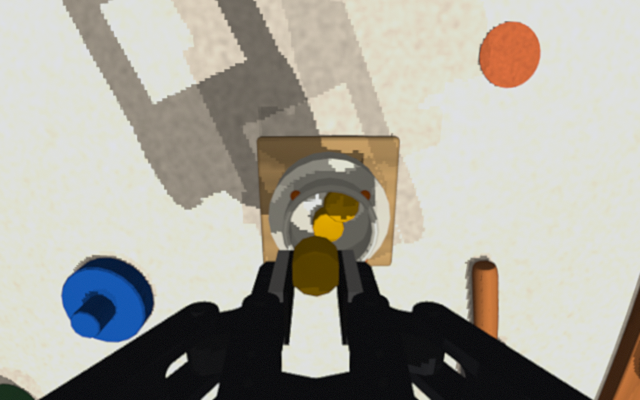

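Call:
servo_tool(
  offset=[
    [2,1,20],
    [0,0,15],
    [0,0,8],
    [0,0,0],
  ],
  dr=[
    [0,0.3,0.3],
    [0,0,0],
    [0,0,0],
    [0,0,0],
  ],
  gripper=[0.1,0.1,0.1,0.1],
)

```text
clock: 16.35
ee_pos: [461.8, 264.4, 67.0]
tcp_rot: [0.0, 0.003, 1.0, -0.001]
contact_force: [-0.4, -0.0, 0.2]
gripper_width: 19.1
```

```bash
python3 -c "
from h import *
plan([461,268,67],yaw=90)"
```

```text
t 16.35 ee [461.8 264.4  67. ] yawY 89.6 off [0.9 3.6 0. ] dr [-0.1  0.  -0.4] F [-0.4 -0.   0.2] w 19.1
```

Call:
servo_tool(
  offset=[
    [0,3.5,0],
    [0,0,0],
  ],
  dr=[
    [0,0,0],
    [0,0,0],
  ],
  gripper=[0.1,0.1],
)

```text
clock: 16.6
ee_pos: [462.4, 268.1, 67.4]
tcp_rot: [0.001, 0.004, 1.0, -0.001]
contact_force: [-0.2, -0.5, -0.1]
gripper_width: 19.1
```

```bash
python3 -c "
from h import *
plan([461,268,67],yaw=90)"
```

```text
t 16.6 ee [462.4 268.1  67.4] yawY 89.6 off [ 1.4 -0.2  0.4] dr [-0.1  0.1 -0.4] F [-0.2 -0.5 -0.1] w 19.1
```

Call:
servo_tool(
  offset=[
    [0,0,0],
    [0,0,0],
    [0,0,-30],
    [-10,-20,-30],
    [0,0,0],
  ],
  dr=[
    [0,0,0],
    [0,0,0],
    [0,0,0],
    [0,0,0],
    [0,0,0],
  ],
  gripper=[0.45,0.45,0.5,0.5,0.5],
)

```text
clock: 17.23
ee_pos: [472.8, 248.7, 129.9]
tcp_rot: [0.002, 0.003, 1.0, -0.001]
contact_force: [-1.0, 1.0, -0.6]
gripper_width: 42.9
```

```bash
python3 snap.py w11
python3 - <<'E'
from h import *
z=np.load("w11.npz",allow_pickle=True); p,d,s=z["p"],z["d"],z["s"].item()
cv2.imwrite("pics/cr11.png",cv2.resize(p[100:260,260:420],None,fx=3.5,fy=3.5,interpolation=2)[:,:,::-1])
for c,a,b in blobs(p,(17,110,40),(32,255,255),60):
    q=cloud(d,s,b[0],b[0]+b[2],b[1],b[1]+b[3]); print(c,a,np.percentile(q[:,2],[5,50,95]),q.mean(0).round(1))
q=cloud(d,s,140,235,200,330) if 0 else cloud(d,s,40,200,220,360)
for lo,hi in((17,23),(41,47)):
    k=q[(q[:,2]>lo)&(q[:,2]<hi)]; print(circ(k))
plan([550.3,96,90],yaw=90)
E
```

```text
17.225 [472.8 248.7 129.9] [ 1.5e-03  3.0e-03  1.0e+00 -6.0e-04]
[338.8 154.2] 4871 [ 8.75462111 25.100873   59.89740536] [459.2 273.5  28. ]
[352.7 192.8] 2071 [12.01924231 45.17835368 59.75884713] [465.3 273.7  38.1]
[402.7 229.3] 416 [ 9.46997909 36.47215242 60.53692289] [486.8 307.8  31.9]
(array([550.2,  95.5]), 35.9, 3233)
(array([550.2,  96.2]), 12.3, 649)
t 17.27 ee [471.2 248.7 128.3] yawY 89.7 off [ -80.  -152.2   38.5] dr [-0.1 -0.  -0.3] F [-0.3  0.4  0.5] w 42.9
```

View pics/cr11.png

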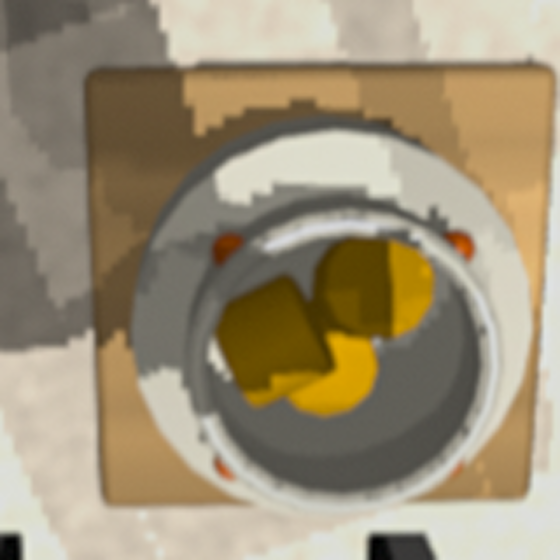

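View pics/w11.png

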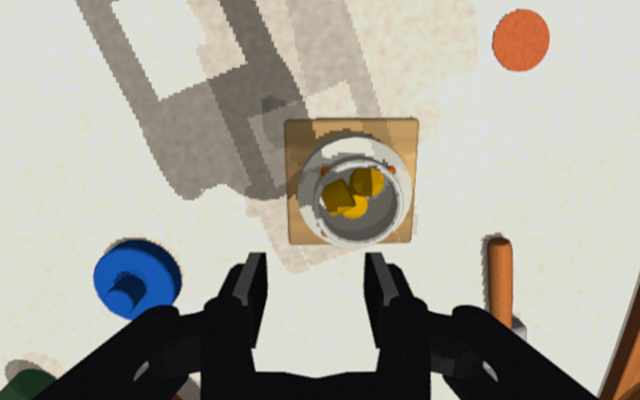

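Run:
```python
from h import *
z=np.load("w11.npz",allow_pickle=True); p,d,s=z["p"],z["d"],z["s"].item()
q=cloud(d,s,305,415,150,250); r=np.hypot(q[:,0]-467,q[:,1]-275.5); k=q[r<22]
print(np.percentile(k[:,2],[50,90,97,99,100]), k[k[:,2].argsort()[-5:]].round(1))
```

```text
[45.46670258 50.97924894 51.81237731 52.19412708 53.56984709] [[461.3 269.2  52.8]
 [466.  268.7  52.8]
 [463.2 267.3  53.1]
 [463.8 267.3  53.5]
 [463.7 267.9  53.6]]
```

All three props are in the pot. The third leans, with its highest point at 53.6 mm, below the 60 mm rim, so it clears the lid. Now the lid, whose knob is at (550.2, 96).

Call:
servo_tool(
  offset=[
    [-26,-49,0],
    [-26,-49,0],
    [-26,-48,10],
    [0,0,30],
    [0,0,0],
  ],
  dr=[
    [0,0,0],
    [0,0,0],
    [0,0,0],
    [0,0,0],
    [0,0,0],
  ],
  gripper=[0.5,0.5,0.5,0.5,0.5],
)

```text
clock: 17.9
ee_pos: [545.2, 101.3, 80.7]
tcp_rot: [-0.005, 0.001, 1.0, -0.0]
contact_force: [-0.5, -0.3, 0.2]
gripper_width: 42.8
```

```bash
python3 snap.py w12
python3 - <<'E'
from h import *
z=np.load("w12.npz",allow_pickle=True); p,d,s=z["p"],z["d"],z["s"].item()
q=cloud(d,s,200,430,150,330)
for lo,hi in((17,23),(41,47)):
    k=q[(q[:,2]>lo)&(q[:,2]<hi)]; print(circ(k),k.mean(0))
plan([550.3,96,60],yaw=90)
E
```

```text
17.9 [545.2 101.3  80.7] [-5.0e-03  1.2e-03  1.0e+00 -1.0e-04]
(array([550.8,  95.3]), 35.9, 7804) [546.70700899  95.98179234  20.42287058]
(array([550.6,  95.6]), 12.1, 1374) [549.72549624  95.59006994  44.28108117]
t 17.95 ee [547.1 101.6  82.6] yawY 89.9 off [-3.4 -5.6 22.6] dr [-0.  -0.3 -0.1] F [ 0.8 -0.1  0.6] w 42.8
```

View pics/w12.png

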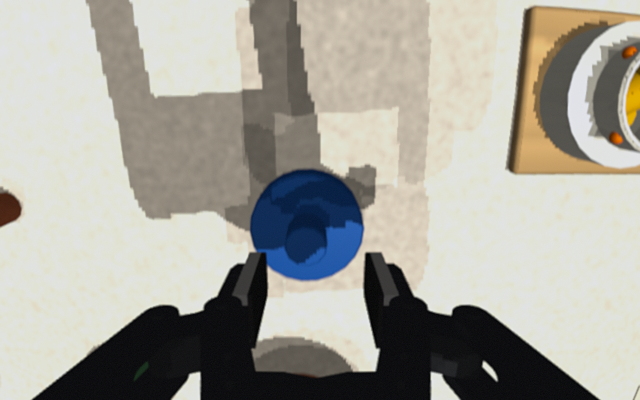

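The picture shows the lid ahead of the jaws, knob at (307,240), slightly left of the jaw centre (316). Correcting y and x while descending.

Call:
servo_tool(
  offset=[
    [-3.5,-6,5],
    [0,0,15],
    [0,0,0],
  ],
  dr=[
    [0,-0.3,0],
    [0,0,0],
    [0,0,0],
  ],
  gripper=[0.5,0.5,0.5],
)

```text
clock: 18.32
ee_pos: [551.4, 97.2, 63.0]
tcp_rot: [0.001, -0.001, 1.0, 0.0]
contact_force: [-0.1, -0.4, -0.0]
gripper_width: 42.8
```

```bash
python3 -c "
from h import *
plan([550.4,95.8,24],yaw=90)"
```

```text
t 18.32 ee [551.4  97.2  63. ] yawY 90.1 off [ 1.1 -1.4 39. ] dr [0.  0.2 0.1] F [-0.1 -0.4 -0. ] w 42.8
```

Call:
servo_tool(
  offset=[
    [1,-1.5,15],
    [0,0,14],
    [0,0,8],
    [0,0,0],
  ],
  dr=[
    [0,0,0],
    [0,0,0],
    [0,0,0],
    [0,0,0],
  ],
  gripper=[0.5,0.5,0.5,0.5],
)

```text
clock: 18.82
ee_pos: [550.2, 96.2, 23.4]
tcp_rot: [0.001, -0.001, 1.0, 0.0]
contact_force: [-0.0, -0.2, 1.2]
gripper_width: 43.0
```

```bash
python3 -c "
from h import *
plan([550.4,95.8,24],yaw=90)"
```

```text
t 18.82 ee [550.2  96.2  23.4] yawY 90.1 off [-0.2 -0.4 -0.6] dr [0.  0.2 0.1] F [-0.  -0.2  1.2] w 43.0
```

Call:
servo_tool(
  offset=[
    [0,0,-1],
    [0,0,0],
    [0,0,0],
  ],
  dr=[
    [0,0,0],
    [0,0,0],
    [0,0,0],
  ],
  gripper=[0.1,0.1,0.1],
)

```text
clock: 19.2
ee_pos: [551.0, 96.2, 25.2]
tcp_rot: [0.002, -0.001, 1.0, 0.0]
contact_force: [0.3, -0.6, -1.5]
gripper_width: 21.9
```

Call:
servo_tool(
  offset=[
    [0,0,-20],
    [0,0,-30],
    [0,0,-40],
    [0,0,0],
  ],
  dr=[
    [0,0,0],
    [0,0,0],
    [0,0,0],
    [0,0,0],
  ],
  gripper=[0.1,0.1,0.1,0.1],
)

```text
clock: 19.7
ee_pos: [551.9, 96.2, 122.2]
tcp_rot: [0.004, -0.001, 1.0, 0.0]
contact_force: [0.4, 0.7, -0.9]
gripper_width: 21.6
```

```bash
python3 snap.py w13
python3 - <<'E'
from h import *
z=np.load("w13.npz",allow_pickle=True); p,d,s=z["p"],z["d"],z["s"].item()
q=cloud(d,s,200,430,150,330); q=q[q[:,2]>60]
ez=s["ee_pos"][2]
for lo,hi in((-8,3),(14,28)):
    k=q[(q[:,2]>lo+ez)&(q[:,2]<hi+ez)]; print(circ(k),k.mean(0))
plan([467.2,275.5,120],yaw=90)
E
```

```text
19.7 [551.9  96.2 122.2] [ 4.0e-03 -1.1e-03  1.0e+00  2.0e-04]
(array([552.4,  95.7]), 35.8, 9281) [539.22863291  95.5222206  117.92932786]
(array([545.4,  95.5]), 24.5, 3955) [548.38228135  95.47048728 142.25466722]
t 19.75 ee [550.   96.1 119.9] yawY 90.1 off [ 82.4 179.5  -0.3] dr [0.  0.2 0.1] F [ 0.3 -0.3 -0.8] w 21.6
```

View pics/w13.png

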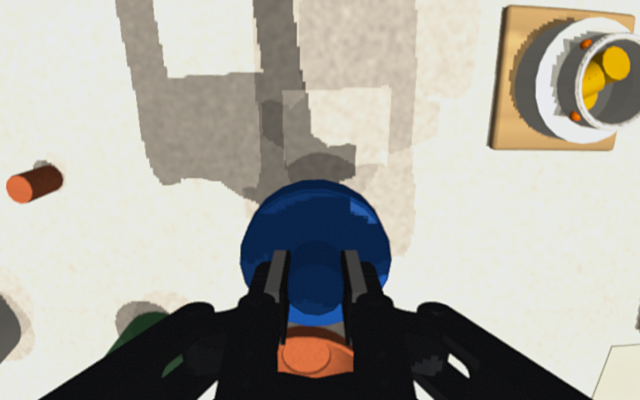

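The lid is held level at (552.4, 95.7), the same as the TCP. Carrying it over the pot.

Call:
servo_tool(
  offset=[
    [18,40,0],
    [22,48,0],
    [22,48,0],
    [19,40,0],
    [0,0,0],
  ],
  dr=[
    [0,0,0],
    [0,0,0],
    [0,0,0],
    [0,0,0],
    [0,0,0],
  ],
  gripper=[0.1,0.1,0.1,0.1,0.1],
)

```text
clock: 20.38
ee_pos: [462.9, 274.6, 115.8]
tcp_rot: [-0.002, 0.001, 1.0, -0.001]
contact_force: [-0.5, -0.4, -0.9]
gripper_width: 21.7
```

```bash
python3 -c "
from h import *
plan([467.2,275.5,100],yaw=90)"
```

```text
t 20.38 ee [462.9 274.6 115.8] yawY 89.9 off [-4.3  0.9 15.8] dr [-0.1 -0.2 -0.1] F [-0.5 -0.4 -0.9] w 21.7
```

Call:
servo_tool(
  offset=[
    [-4,1,5],
    [0,0,10],
    [0,0,0],
  ],
  dr=[
    [0,-0.2,0],
    [0,0,0],
    [0,0,0],
  ],
  gripper=[0.1,0.1,0.1],
)

```text
clock: 20.75
ee_pos: [466.5, 273.0, 97.8]
tcp_rot: [-0.002, 0.001, 1.0, -0.003]
contact_force: [-0.9, -0.2, 0.1]
gripper_width: 21.7
```

```bash
python3 snap.py w14
python3 - <<'E'
from h import *
z=np.load("w14.npz",allow_pickle=True); p,d,s=z["p"],z["d"],z["s"].item()
q=cloud(d,s,200,430,130,330); ez=s["ee_pos"][2]
k=q[(q[:,2]>ez-8)&(q[:,2]<ez+3)]; print("lid",circ(k),k.mean(0))
for lo,hi in ((32,40),(56,64),(7,13)):
    k=q[(q[:,2]>lo)&(q[:,2]<hi)]; print(lo,circ(k),k[:,1].min(),k[:,1].max(),k[:,0].min(),k[:,0].max()) if len(k) else 0
plan([467.2,275.5,84],yaw=90)
p,d=ctrl.camera("side"); cv2.imwrite("pics/s14.png",cv2.resize(p[90:190,200:320],None,fx=5,fy=5,interpolation=2)[:,:,::-1])
E
```

```text
20.75 [466.5 273.   97.8] [-0.0016  0.0014  1.     -0.0025]
lid (array([466.9, 272.5]), 35.9, 9293) [453.80951616 272.35465797  93.67300469]
32 (array([463.5, 275.5]), 39.4, 2170) 236.67758820858222 314.45725636525685 427.0000886753745 470.9930215528293
56 (array([443.8, 296.5]), 0.0, 1) 296.5130132049527 296.5130132049527 443.79351916145004 443.79351916145004
7 (array([455.5, 275.4]), 61.4, 5816) 224.76362723042834 325.1787650800842 416.69240113503224 492.81659352260505
t 20.8 ee [467.1 273.2  98.4] yawY 89.8 off [-0.1  2.4 14.4] dr [-0.3 -0.1 -0.2] F [-0.3 -0.9 -0.4] w 21.7
```

View pics/w14.png

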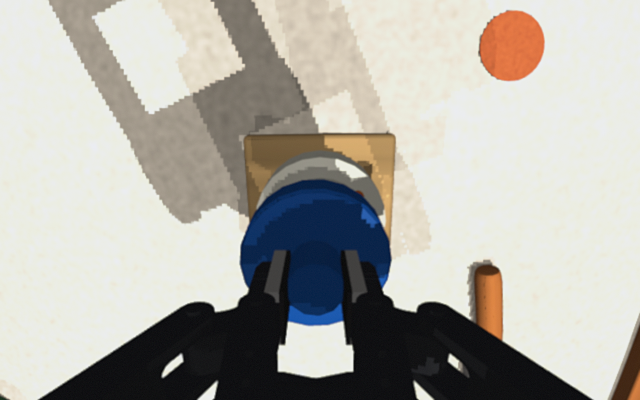

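View pics/s14.png

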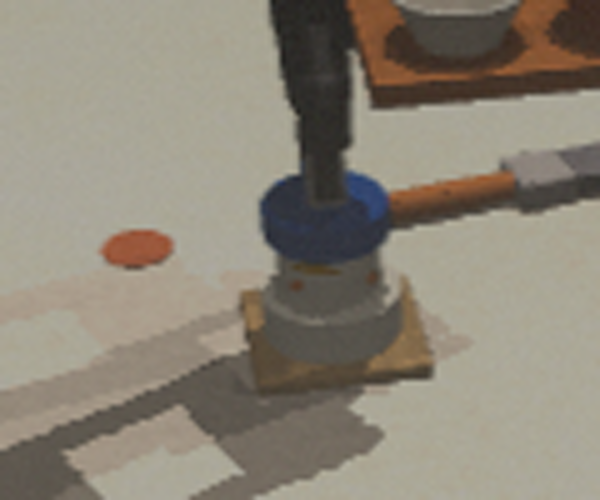

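The lid is 3 mm short in y (466.9, 272.5 against 467.2, 275.5) and its skirt is clear of the rim. I'll centre it before lowering.

Call:
servo_tool(
  offset=[
    [0,2.7,0],
    [0,0,0],
    [0,0,0],
  ],
  dr=[
    [-0.3,0,-0.2],
    [0,0,0],
    [0,0,0],
  ],
  gripper=[0.1,0.1,0.1],
)

```text
clock: 21.22
ee_pos: [468.6, 276.0, 99.8]
tcp_rot: [0.0, 0.0, 1.0, 0.001]
contact_force: [0.7, -0.4, -1.4]
gripper_width: 22.1
```

```bash
python3 snap.py w15
python3 - <<'E'
from h import *
z=np.load("w15.npz",allow_pickle=True); p,d,s=z["p"],z["d"],z["s"].item()
q=cloud(d,s,200,430,130,330); ez=s["ee_pos"][2]
k=q[(q[:,2]>ez-8)&(q[:,2]<ez+3)]; print("lid",circ(k),k.mean(0))
k=q[(q[:,2]>32)&(q[:,2]<40)]; print("shoulder y",k[:,1].min(),k[:,1].max(),"xmin",k[:,0].min())
plan([467.2,275.5,84],yaw=90)
E
```

```text
21.225 [468.6 276.   99.8] [2.0e-04 3.0e-04 1.0e+00 1.1e-03]
lid (array([469. , 275.3]), 35.8, 9284) [455.89383534 275.29865924  95.61996736]
shoulder y 235.3100530345437 314.4366212596424 xmin 427.20065463618107
t 21.27 ee [468.6 276.   99.8] yawY 90.0 off [ 1.4 -0.6 15.8] dr [ 0.1  0.  -0. ] F [ 0.2  0.3 -0.6] w 21.6
```

Call:
servo_tool(
  offset=[
    [1.5,0,5],
    [0,0,5],
    [0,0,0],
  ],
  dr=[
    [0,0,0],
    [0,0,0],
    [0,0,0],
  ],
  gripper=[0.1,0.1,0.1],
)

```text
clock: 21.65
ee_pos: [466.7, 276.1, 89.0]
tcp_rot: [0.0, 0.0, 1.0, 0.001]
contact_force: [0.4, 0.4, -0.9]
gripper_width: 22.0
```

```bash
python3 -c "
from h import *
plan([467,275.9,84],yaw=90)"
```

```text
t 21.65 ee [466.7 276.1  89. ] yawY 90.0 off [-0.3 -0.2  5. ] dr [ 0.1  0.  -0. ] F [ 0.4  0.4 -0.9] w 22.0
```

Call:
servo_tool(
  offset=[
    [0,0,4],
    [0,0,3],
    [0,0,2],
  ],
  dr=[
    [0,0,0],
    [0,0,0],
    [0,0,0],
  ],
  gripper=[0.1,0.1,0.1],
)

```text
clock: 22.02
ee_pos: [466.8, 276.2, 79.4]
tcp_rot: [0.0, 0.0, 1.0, 0.001]
contact_force: [0.2, 0.1, 1.2]
gripper_width: 21.7
```

```bash
python3 -c "
from h import *
plan([467.2,275.5,78],yaw=90)"
```

```text
t 22.02 ee [466.8 276.2  79.4] yawY 90.0 off [-0.4 -0.7  1.4] dr [ 0.1  0.  -0. ] F [0.2 0.1 1.2] w 21.7
```

The lid is over the neck: its skirt edge is at about 55 mm, with no side force. Pressing onto the beads in small steps.

Call:
servo_tool(
  offset=[
    [0,0,2],
    [0,0,2],
  ],
  dr=[
    [0,0,0],
    [0,0,0],
  ],
  gripper=[0.1,0.1],
)

```text
clock: 22.28
ee_pos: [468.0, 276.3, 78.3]
tcp_rot: [0.001, -0.0, 1.0, 0.001]
contact_force: [-2.3, -1.8, 10.6]
gripper_width: 22.0
```

Call:
servo_tool(
  offset=[
    [0,0,2],
    [0,0,2],
  ],
  dr=[
    [0,0,0],
    [0,0,0],
  ],
  gripper=[0.1,0.1],
)

```text
clock: 22.52
ee_pos: [468.7, 276.4, 78.1]
tcp_rot: [0.0, -0.0, 1.0, 0.0]
contact_force: [-4.2, -2.0, 9.7]
gripper_width: 22.1
```

Call:
servo_tool(
  offset=[
    [1.2,-0.5,2.5],
    [0.3,-0.3,2.8],
  ],
  dr=[
    [0,0,0],
    [0,0,0],
  ],
  gripper=[0.1,0.1],
)

```text
clock: 22.78
ee_pos: [469.0, 276.5, 77.8]
tcp_rot: [0.001, -0.0, 1.0, 0.001]
contact_force: [-4.7, -3.1, 13.2]
gripper_width: 21.5
```

Call:
servo_tool(
  offset=[
    [2,-1,2.5],
    [1.2,-0.6,3.2],
  ],
  dr=[
    [0,0,0],
    [0,0,0],
  ],
  gripper=[0.1,0.1],
)

```text
clock: 23.02
ee_pos: [468.9, 276.4, 77.9]
tcp_rot: [0.004, -0.0, 1.0, 0.002]
contact_force: [-3.7, -1.9, 15.5]
gripper_width: 21.8
```

Call:
servo_tool(
  offset=[
    [1.5,-0.6,4],
  ],
  dr=[
    [0,0.3,0],
  ],
  gripper=[0.1],
)

```text
clock: 23.15
ee_pos: [469.2, 276.4, 77.6]
tcp_rot: [0.002, -0.0, 1.0, 0.002]
contact_force: [-4.7, -3.6, 17.4]
gripper_width: 22.1
```

```bash
python3 -c "
from h import *
plan([467.2,275.5,68],yaw=90); print(ctrl.observe()['wrist_torque'])"
```

```text
t 23.15 ee [469.2 276.4  77.6] yawY 90.0 off [ 2.  -1.   9.6] dr [0.2 0.3 0. ] F [-4.7 -3.6 17.4] w 22.1
[-6.35932732e-01  9.60294134e-01 -9.37190310e-04]
```

Call:
servo_tool(
  offset=[
    [4,-2.5,3],
    [4,-2.5,3.5],
  ],
  dr=[
    [0,0.2,0],
    [0,0.2,0],
  ],
  gripper=[0.1,0.1],
)

```text
clock: 23.4
ee_pos: [467.7, 275.2, 78.3]
tcp_rot: [0.005, 0.0, 1.0, 0.006]
contact_force: [0.0, 0.9, 10.6]
gripper_width: 21.6
```

```bash
python3 -c "
from h import *
plan([467.2,275.5,68],yaw=90); print(ctrl.observe()['wrist_torque'])"
```

```text
t 23.4 ee [467.7 275.2  78.3] yawY 90.0 off [ 0.6  0.2 10.3] dr [ 0.7  0.6 -0. ] F [ 0.   0.9 10.6] w 21.6
[0.29558371 0.05185704 0.03476399]
```

Side forces are now nil and the lid is centred (467.7, 275.2). Pushing on with the tilt corrected.

Call:
servo_tool(
  offset=[
    [1.5,-0.3,4],
  ],
  dr=[
    [0.6,0.5,0],
  ],
  gripper=[0.1],
)

```text
clock: 23.52
ee_pos: [468.3, 275.7, 77.8]
tcp_rot: [0.003, 0.0, 1.0, 0.002]
contact_force: [-3.2, -2.8, 12.8]
gripper_width: 21.5
```

```bash
python3 -c "
from h import *
plan([467.2,275.5,68],yaw=90); print(ctrl.observe()['wrist_torque'])"
```

```text
t 23.52 ee [468.3 275.7  77.8] yawY 90.0 off [ 1.2 -0.3  9.8] dr [ 0.2  0.3 -0. ] F [-3.2 -2.8 12.8] w 21.5
[-0.39141836  0.66614459  0.02895299]
```

Call:
servo_tool(
  offset=[
    [2.5,-1.2,4.5],
    [2.5,-1.2,4.5],
  ],
  dr=[
    [0.1,0.2,0],
    [0.2,0.2,0],
  ],
  gripper=[0.1,0.1],
)

```text
clock: 23.78
ee_pos: [469.2, 276.1, 77.0]
tcp_rot: [0.005, 0.0, 1.0, 0.001]
contact_force: [-3.0, -2.2, 17.0]
gripper_width: 21.7
```

```bash
python3 -c "
from h import *
plan([467.2,275.5,68],yaw=90); print(ctrl.observe()['wrist_torque'])"
```

```text
t 23.77 ee [469.2 276.1  77. ] yawY 90.0 off [ 2.1 -0.6  8.9] dr [ 0.1  0.5 -0. ] F [-3.  -2.2 17. ] w 21.7
[-0.347837    0.84052271 -0.006683  ]
```

Call:
servo_tool(
  offset=[
    [3,-1.5,5.5],
  ],
  dr=[
    [0.1,0.3,0],
  ],
  gripper=[0.1],
)

```text
clock: 23.9
ee_pos: [469.1, 276.0, 75.7]
tcp_rot: [0.004, 0.0, 1.0, 0.002]
contact_force: [-2.8, 0.0, 10.4]
gripper_width: 21.7
```

```bash
python3 -c "
from h import *
plan([467.2,275.5,68],yaw=90); print(ctrl.observe()['wrist_torque'])"
```

```text
t 23.9 ee [469.1 276.   75.7] yawY 89.9 off [ 1.9 -0.5  7.7] dr [ 0.2  0.5 -0.1] F [-2.8  0.  10.4] w 21.7
[-0.11251382  0.72879129 -0.00710914]
```

It is yielding: z is down to 75.7 and the force has dropped to 10 N. Continuing.

Call:
servo_tool(
  offset=[
    [2,-0.5,4.5],
  ],
  dr=[
    [0.1,0.3,0],
  ],
  gripper=[0.1],
)

```text
clock: 24.02
ee_pos: [467.4, 275.8, 72.4]
tcp_rot: [0.002, 0.0, 1.0, 0.001]
contact_force: [-1.3, -0.0, -4.1]
gripper_width: 21.6
```

Call:
servo_tool(
  offset=[
    [2,-0.5,3.5],
  ],
  dr=[
    [0.1,0.3,0],
  ],
  gripper=[0.1],
)

```text
clock: 24.15
ee_pos: [465.7, 275.4, 68.8]
tcp_rot: [-0.0, 0.0, 1.0, 0.0]
contact_force: [1.4, 0.1, 2.6]
gripper_width: 21.6
```

```bash
python3 -c "
from h import *
plan([467.2,275.5,68],yaw=90); print(ctrl.observe()['wrist_torque'])"
```

```text
t 24.15 ee [465.7 275.4  68.8] yawY 89.9 off [-1.5  0.1  0.8] dr [ 0.  -0.  -0.1] F [1.4 0.1 2.6] w 21.6
[ 0.08660708 -0.37266343  0.01073662]
```

The click has passed (force went to -4 N) and z is 68.8. Now the hard stop, and tuning the push to about 10 N.

Call:
servo_tool(
  offset=[
    [-1,0,2],
    [0,0,2],
  ],
  dr=[
    [0,0,0],
    [0,0,0],
  ],
  gripper=[0.1,0.1],
)

```text
clock: 24.4
ee_pos: [465.8, 275.5, 68.6]
tcp_rot: [-0.003, 0.0, 1.0, -0.001]
contact_force: [-6.0, -2.4, 14.6]
gripper_width: 21.8
```

```bash
python3 -c "
from h import *
plan([467.2,275.5,68],yaw=90); print(ctrl.observe()['wrist_torque'])"
```

```text
t 24.4 ee [465.8 275.5  68.6] yawY 90.0 off [-1.4  0.   0.5] dr [-0.1 -0.3 -0. ] F [-6.  -2.4 14.6] w 21.8
[-0.46488818  0.8391298   0.01930952]
```

Call:
servo_tool(
  offset=[
    [1,-0.4,1.3],
    [0.8,-0.4,1.3],
    [0.8,-0.4,1.3],
  ],
  dr=[
    [0,0,0],
    [0,0,0],
    [0,0,0],
  ],
  gripper=[0.1,0.1,0.1],
)

```text
clock: 24.78
ee_pos: [465.8, 275.4, 68.6]
tcp_rot: [-0.001, 0.0, 1.0, 0.0]
contact_force: [-2.0, -1.0, 7.6]
gripper_width: 21.8
```

```bash
python3 snap.py w16
python3 - <<'E'
from h import *
z=np.load("w16.npz",allow_pickle=True); p,d,s=z["p"],z["d"],z["s"].item()
q=cloud(d,s,200,430,130,330)
k=q[(q[:,2]>61)&(q[:,2]<68)]; print("lid",circ(k),np.percentile(k[:,2],[5,50,95]))
# tilt: plane fit
A=np.c_[k[:,:2]-k[:,:2].mean(0),np.ones(len(k))]; print(np.linalg.lstsq(A,k[:,2],rcond=None)[0])
plan([467.2,275.5,68],yaw=90)
p,d=ctrl.camera("side"); cv2.imwrite("pics/s16.png",cv2.resize(p[90:190,200:320],None,fx=5,fy=5,interpolation=2)[:,:,::-1])
print(ctrl.observe()["contact_force"])
p,d=ctrl.camera("top"); cv2.imwrite("pics/t16.png",p[:,:,::-1])
print(ctrl.observe()["contact_force"])
E
```

```text
24.775 [465.8 275.4  68.6] [-6.e-04  3.e-04  1.e+00  3.e-04]
lid (array([466.5, 274.4]), 36.1, 9099) [63.16324881 64.41384527 65.44993621]
[3.45549755e-03 4.50805094e-04 6.43789860e+01]
t 24.82 ee [465.8 275.5  68.6] yawY 90.0 off [-1.4  0.   0.6] dr [ 0.  -0.1 -0. ] F [-1.7 -0.   8. ] w 21.8
[-2.79309731 -0.61225261  7.7138591 ]
[-2.61022057 -1.00340579  7.0788719 ]
```

View pics/s16.png

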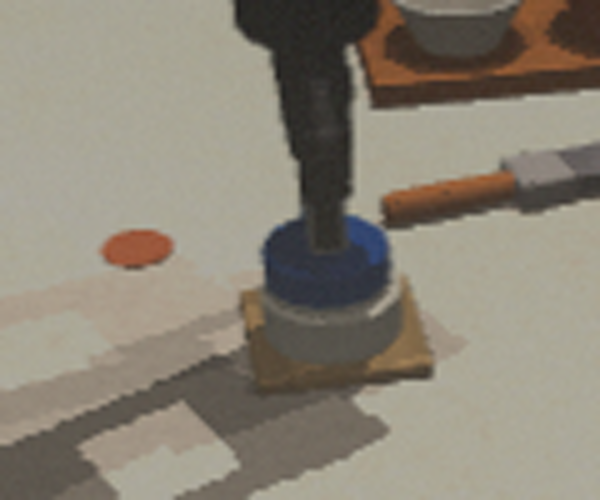

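View pics/t16.png

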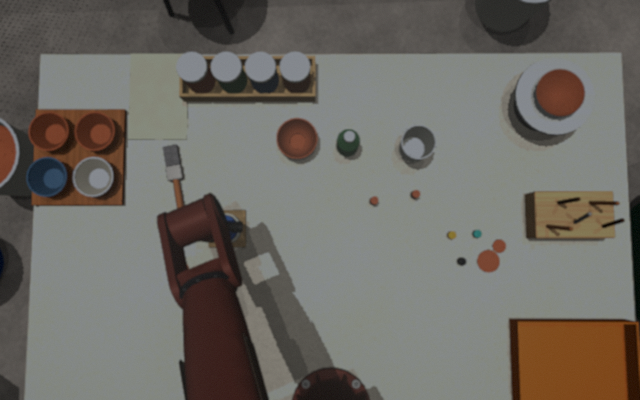

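The side view shows the skirt down over the neck at (325,275) with no beads showing. The lid top is level at 64.4 mm, where home is 64. The top view shows the spare yellow at (451,235), with the tall ones and the bystanders where they were. The push is 7 to 8 N, so I'll raise it to about 10 N.

Call:
servo_tool(
  offset=[
    [1,-0.5,1.8],
    [1,-0.5,1.8],
    [1,-0.5,1.8],
  ],
  dr=[
    [0,0,0],
    [0,0,0],
    [0,0,0],
  ],
  gripper=[0.1,0.1,0.1],
)

```text
clock: 25.3
ee_pos: [465.8, 275.5, 68.6]
tcp_rot: [0.001, 0.0, 1.0, 0.001]
contact_force: [-2.9, -1.1, 10.5]
gripper_width: 22.0
```

Run:
```python
from h import *
for i in range(3):
    s=ctrl.observe(); print(s["contact_force"].round(1),s["ee_pos"].round(1),s["clock"]); ctrl.camera("side")
print(ctrl.observe()["contact_force"].round(1))
```

```text
[-2.9 -1.1 10.5] [465.8 275.5  68.6] 25.3
[-2.8 -0.3 10. ] [465.8 275.5  68.6] 25.35
[-2.3 -0.9  9.2] [465.8 275.5  68.6] 25.4
[-2.9 -0.6 11.1]
```

Steady at about 10 N. Handing in.

```bash
python3 -c "
from station import ctrl
print(ctrl.finish_job())
try: print(ctrl.observe()['contact_force'])
except Exception as e: print(e)"
```

```text
the job is handed in; nothing more can be done
None
the job is handed in; nothing more can be done
```

I put three short yellow props into the pot and left the fourth standing at about (449, -322). I then set the lid, pressed it past the click to its hard stop, and handed the job in at 25.5 s while still pressing.

- **Last checks on the lid:** The lid top was level at 64.4 mm, where fully home is 64.0 mm. The push held at 9 to 11 N downward, with about 3 N sideways. In the final pictures the tall props, look-alikes and bystanders had not visibly moved.
- **Loose ends:**
  - The third prop leans on the others in the pot, with its highest point at about 54 mm, below the rim and clear of the lid.
  - It took up to about 17 N to get the lid over the beads, above the stated 8 to 15 N, because the lid was rubbing sideways on the neck until I re-centred it.
  - The gripper's width readings ran about 2.5 mm low throughout.

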